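# Pack the charging rack and start the charge

### The job

Put every battery pack that is on the desk into the plywood charging rack: standing upright on the rack's floor in a row between the contact wall and the end stop, drawing the stop back to make room and then pushing it up snug so that no slack is left in the row. Once the row is snug, press the red plunger on the starter unit fully down to its stop, keep it there for half a second, and let it come up again. At the end the packs must still stand snug in the rack; leave the other things on the desk where they are.

Things in the scene. Friction and masses are not known exactly. Their poses are not given: they have to be found in the camera images.
- rack: Fixed plywood charging tray, 90 mm wide (x), 330 long (y -150 to +180). Origin: middle of underside, z up. Floor 12 mm above desk. At the -y end stands the contact wall (80 mm wide, 14 thick, top 112 mm up), inner face at y = -125 mm. Packs stand between two low rails along y: inner faces x = +-30 mm, tops 36 mm above desk; long sides open above them. The end stop slides in from +y.
- end_stop (a joint): Slide of the end stop, m: 0 = drawn right back, grows to 0.16 toward the contact wall (rack -y). Clear gap between wall and stop plate = 0.250 minus this value. Stays where left; takes about 3 N to move. An aluminium plate (56 mm wide, 10 thick, top 98 mm above desk) with an orange grip block behind it.
- stop_grip (a point): Middle of the top of the end stop's orange grip block, 108 mm above the desk; axes parallel to the rack's. The block is 30 mm along rack x, 24 mm along rack y, 94 mm tall; pinch it across x. The plate's packing face lies 22 mm from this point toward the contact wall (rack -y).
- starter: Grey starter unit, a box 90 x 90 x 45 mm fixed to the desk, carrying the red spring plunger in the middle of its top. Origin at the middle of its underside.
- plunger (a joint): Travel of the red plunger, m: 0 = up, 0.022 = fully down on its stop. The spring pushes it back up; it takes about 2.5 N to start and 11.2 N to hold fully down.
- plunger_top (a point): Middle of the top of the plunger's flat red head (48 mm across, 14 mm thick), 86 mm above the desk when up, 64 mm when fully down. z up.
- pack1: Battery pack, mid blue with a black band near the top and brass contact strips on its two broad faces: a block 50 (x) x 38 (y) x 80 mm tall (z), about 0.3 kg, with a heavy dark steel foot (lowest 18 mm) so that it does not tip easily, starting upright on the desk. Origin at the middle of its underside. Either broad face may look to the wall. May be absent.
- pack2: Battery pack, green with a black band near the top and brass contact strips on its two broad faces: a block 50 (x) x 38 (y) x 80 mm tall (z), about 0.3 kg, with a heavy dark steel foot (lowest 18 mm) so that it does not tip easily, starting upright on the desk. Origin at the middle of its underside. Either broad face may look to the wall. May be absent.
- pack3: Battery pack, yellow with a black band near the top and brass contact strips on its two broad faces: a block 50 (x) x 38 (y) x 80 mm tall (z), about 0.3 kg, with a heavy dark steel foot (lowest 18 mm) so that it does not tip easily, starting upright on the desk. Origin at the middle of its underside. Either broad face may look to the wall. May be absent.
- pack4: Battery pack, grey with a black band near the top and brass contact strips on its two broad faces: a block 50 (x) x 38 (y) x 80 mm tall (z), about 0.3 kg, with a heavy dark steel foot (lowest 18 mm) so that it does not tip easily, starting upright on the desk. Origin at the middle of its underside. Either broad face may look to the wall. May be absent.
- pack5: Battery pack, white with a black band near the top and brass contact strips on its two broad faces: a block 50 (x) x 38 (y) x 80 mm tall (z), about 0.3 kg, with a heavy dark steel foot (lowest 18 mm) so that it does not tip easily, starting upright on the desk. Origin at the middle of its underside. Either broad face may look to the wall. May be absent.
- mug: Bystander: blue cup, 76 mm across, 90 mm tall. Origin on its underside, or at its middle. Leave it alone.
- mouse: Bystander: white computer mouse, 100 x 58 x 24 mm. Origin on its underside, or at its middle. Leave it alone.
- game_box: Bystander: plywood hand-built game box, 70 x 130 x 50 mm. Origin on its underside, or at its middle. Leave it alone.
- screwdriver: Bystander: screwdriver lying down, 180 mm. Origin on its underside, or at its middle. Leave it alone.
- scissors: Bystander: black scissors lying down. Origin on its underside, or at its middle. Leave it alone.
- notebook: Bystander: blue notebook, 150 x 210 x 12 mm. Origin on its underside, or at its middle. Leave it alone.
- jar: Bystander: clear jar, 60 mm across, 80 mm tall. Origin on its underside, or at its middle. Leave it alone.
Mind the look-alikes: they are no part of the job. What is shaped like the pack4 but pink is not meant.

How it is judged:
By the outcome, as a careful person would: the job done as asked, in the order asked, and still so for the second after the job is handed in, with the robot touching nothing.
Of pack1, pack2, pack3, pack4, pack5 only 3 to 5 are there at a start; the rules pass over those that are not, and their reading is None.
At some moment in a run one of pack1, pack2, pack3, pack4, pack5 may be knocked a few centimetres aside while the robot is not near it.
Once in a run the grip may slacken for a moment while it holds something.
It also fails if it takes over 210 s, if anything falls off the work surface, if the arm or the gripper's body presses on something with over 40 N, if the wrist force passes 120 N, or if a joint passes its speed limit or range.

### The arm

A 7-joint arm with a two-finger parallel gripper is mounted at the origin on the work surface. World frame = base frame: x ahead of the robot, y to its left, z up, the work surface at z = 0. Lengths are in mm, angles in rad, forces in N, time in s.
With the tool pointing down it reaches from about 400 to 900 mm from the base axis. Payload 5.6 kg.
Tool frame: the origin (TCP) lies midway between the tips of the shut fingers; the grasp point (between the pads) lies 19 mm behind it (arm.pinch_z is the distance from the TCP to the grasp point, in mm); z points along the fingers, y is the line along which they close (so a half turn about z gives the same grasp; the last joint's range is limited). The gripper opens to 92 mm and grips with 3 to 60 N. Pads are 20 mm wide; open, the fingers measure 128 mm over their backs; the gripper's body (75 mm by 189 mm) begins 69 mm behind the grasp point.
Start: joints at [-1.344, 0.468, -0.012, 1.603, 0.006, 1.071, -0.056], TCP at [173.293, 626.482, 191.092] pointing down, gripper open.
Joint ranges: [-2.53, 2.53], [-0.31, 2.02], [-1.57, 1.55], [0.28, 2.44], [-1.29, 4.43], [0.15, 1.84], [-2.92, 2.92]. Speed limits (rad/s): [2.57, 2.57, 3.14, 3.14, 3.14, 3.14, 3.14].

### API

Orientations are given as a rotation vector (axis times angle).
In Python, from rig import arm gives the robot as it stands.
- The arm moves only by the tool arm_command, never from a script. Its argument "commands" is one flat list of numbers, 6 for each row, row after row: the shift along the tool's x, y, z scaled (see below), then the turn, a rotation vector about the tool's x, y, z scaled (see below). In form: [tx, ty, tz, wx, wy, wz, tx, ty, tz, wx, wy, wz, ...]. A call has 1 to 5 rows; each row is the pose to reach, as a shift and turn from the pose commanded when the call began, along the tool's axes at that moment, turning the shorter way round; what a row does not reach only later rows make up. The controller multiplies each number of a shift by 250 mm and each number of a turn by 180 degrees. A row lasts 1/12 s, in which the tool goes at most 41.7 mm and 7.16 degrees, less where a joint would pass 70% of its speed; a pose out of reach is approached as far as the arm can. A call with a number of a shift or a turn outside -1 to 1 is refused whole. A call with a gripper value outside its range is refused whole. "fingers" is the opening, from 0 (shut) to 1 (fully open), set as the call begins (left out, the last holds). The fingers move at their own pace and stop on an object; "force" is the grip in N (left out, the last holds). Time passes only in rows, so rows that repeat a pose let the fingers close. It gives the time, the measured TCP pose, the force, the opening and the grip force at its end, in the units of the state.
- arm.get_obs(): the state, without advancing time (a new reading comes with each control period).
- arm.capture(name): name is "scene" or "top" or "wrist"; returns a dict with "img" (420x560x3 uint8, red, green, blue), "fx", "fy", "cx", "cy" (pixels), "origin" and "rotation" of the camera in the world; the wrist camera has in their place "hand_eye" (4x4, takes a point from camera to tool coordinates, whose origin is the TCP and whose axes are the flange's). Camera axes: x right, y down, z forward; pixel columns grow to the right and rows downward; lengths in mm; the calibration is good to about 2 mm. A picture is of the moment at which its call begins: read the wrist's pose just before it. There is no depth.
- arm.close_job(): hands the job in; it is judged then, once.
The state is a dict: "time": time; "joints": joint angles; "joint_vel": joint speeds; "effort": joint torques, N m; "tool_pos": TCP position; "tool_rot": TCP orientation; "wrist_force": force on the tool from outside, world axes, zero at the start; "torque": the same for the moment, N m; "width": finger opening in mm; "grasp_force": force on a finger pad.
Only numpy, scipy, OpenCV 4.12 (cv2) and the standard library are available. Lean on these libraries where they do the work, as an engineer would, in place of code of your own. Each camera call takes 0.05 s, during which the arm holds its last target. There are 200 camera calls.

## Working session

There is one attempt and no reset: what is moved stays moved. The work goes in short steps, Python scripts to look and compute and a tool call to move; the robot and the scene stay as the last step left them, time stands still between calls to the robot, and variables do not carry over. Pictures are saved under pics/ and viewed, at most 14 in all, crops included, and the job is handed in when it is done.

Besides the shell and the picture viewer there is one more tool, called after ">>>" as name(argument=value, ...), one argument or row to a line, values as JSON. arm_command: Moves the arm, as the interface text tells. Shifts and turns lie within -1 to 1; 1 stands for 250 mm of shift or 180 degrees of turn. Its arguments: {"type":"object","properties":{"commands":{"type":"array","items":{"type":"number"}},"fingers":{"type":"number"},"force":{"type":"number"}},"required":["commands"]}

```bash
ls; mkdir -p pics; python3 - <<'E'
from rig import arm
import cv2,numpy as np
o=arm.get_obs();print(o)
for n in("scene","top"):
    c=arm.capture(n);cv2.imwrite(f"pics/{n}0.png",c["img"][...,::-1]);print(n,c["fx"],c["cx"],c["cy"],c["origin"],np.round(c["rotation"],3).tolist())
print(arm.pinch_z)
E
```

```text
pics
{'time': 0.0, 'joints': array([-1.34396932,  0.46836427, -0.01160547,  1.60358996,  0.00603315,
        1.07141075, -0.05628828]), 'joint_vel': array([ 0.00087866,  0.00085613,  0.00061893, -0.00117289,  0.00036328,
       -0.00116493, -0.00036182]), 'effort': array([-2.00907575e-04, -5.20553327e+01, -1.23790739e-02, -2.43758243e+01,
       -5.67265798e-02,  1.71331270e-02,  1.59032929e-04]), 'tool_pos': array([173.18260184, 625.8705767 , 190.16271395]), 'tool_rot': array([-4.22600339e-01, -3.11295299e+00,  2.72749760e-03]), 'wrist_force': array([ 0.20868119, -0.62781481, -0.71970036]), 'torque': array([-0.00146066,  0.01418048,  0.03274451]), 'grasp_force': 0.0, 'width': 91.82084914077979}
scene 395.704370892362 277.4418150489289 210.7545959952816 [1477.98502147 -208.36320316  726.82402643] [-1.729, -1.413, 0.77]
top 380.1501006241725 277.1555977203663 201.81267875678043 [ 371.56821705   14.60693586 1441.347698  ] [-2.174, 2.171, -0.135]
18.700000000000003
```

View pics/scene0.png

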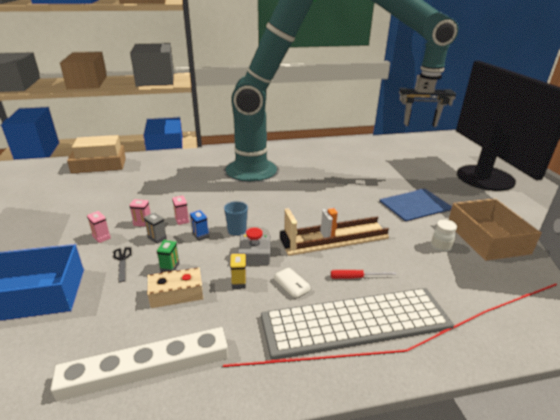

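View pics/top0.png

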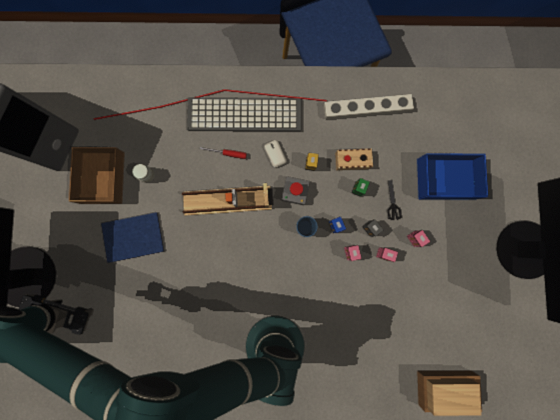

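The top view shows four packs, by the pixel of each top face: yellow (312,161), green (361,187), blue (339,226) and grey (375,228). No white pack is visible. Things that could be taken for packs: pink blocks at (354,253), (388,254) and (421,238), the white jar at (140,172), the mouse at (275,153), and the blue mug at (307,227). The rack runs from (183,202) to (272,196) with its contact wall at the right end. The starter is at (296,189).

```bash
cat > h.py <<'E'
from rig import arm
import cv2,numpy as np
from scipy.spatial.transform import Rotation as R
def cam(n):
    o=arm.get_obs();c=arm.capture(n)
    if n=="wrist":
        T=np.eye(4);T[:3,:3]=R.from_rotvec(o["tool_rot"]).as_matrix();T[:3,3]=o["tool_pos"]
        M=T@np.array(c["hand_eye"]);c["o"]=M[:3,3];c["R"]=M[:3,:3]
    else: c["o"]=np.array(c["origin"]);c["R"]=R.from_rotvec(c["rotation"]).as_matrix()
    return c
def plane(c,px,z):
    p=np.atleast_2d(px).astype(float)
    d=np.c_[(p[:,0]-c["cx"])/c["fx"],(p[:,1]-c["cy"])/c["fy"],np.ones(len(p))]@c["R"].T
    return (c["o"]+d*((z-c["o"][2])/d[:,2])[:,None])[:,:2]
def proj(c,P):
    q=(np.atleast_2d(P)-c["o"])@c["R"];return np.c_[q[:,0]/q[:,2]*c["fx"]+c["cx"],q[:,1]/q[:,2]*c["fy"]+c["cy"]]
def save(c,f): cv2.imwrite("pics/"+f,c["img"][...,::-1])
def tool():
    o=arm.get_obs();return o["tool_pos"],R.from_rotvec(o["tool_rot"]).as_matrix(),o
def rows(target,yaw=None):
    """scaled shift+turn in tool axes to reach world TCP target, tool down with tool y along world angle yaw (deg)"""
    p,M,o=tool();t=M.T@(np.array(target)-p)/250
    w=np.zeros(3)
    if yaw is not None:
        best=None
        for s in(0,180):
            a=np.radians(yaw+s);y=np.array([np.cos(a),np.sin(a),0]);z=np.array([0,0,-1.]);D=np.c_[np.cross(y,z),y,z]
            v=R.from_matrix(M.T@D).as_rotvec()
            if best is None or np.linalg.norm(v)<np.linalg.norm(best):best=v
        w=best/np.pi
    return np.round(t,4),np.round(w,4)
E
python3 - <<'E'
from h import *
c=cam("top")
print(np.round(c["R"],3).tolist())
for n,px,z in[("yel",(312,161),80),("grn",(361,187),80),("blu",(339,226),80),("gry",(375,228),80),("rackwall",(268,193),112),("rackL",(183,202),12),("grip",(234,197),108),("plung",(296,188),86),("pink1",(354,253),80),("mug",(307,227),90)]:
    print(n,plane(c,px,z).round())
w=arm.capture("wrist");print(np.round(w["hand_eye"],3).tolist(),w["fx"])
p,M,o=tool();print(M.round(2).tolist())
big=cv2.resize(c["img"][135:275,170:450],None,fx=2.85,fy=2.85,interpolation=cv2.INTER_CUBIC);cv2.imwrite("pics/top_crop.png",big[...,::-1])
E
```

```text
[[0.001, -0.994, 0.108], [-1.0, -0.002, -0.015], [0.015, -0.108, -0.994]]
yel [[ 670. -133.]]
grn [[ 575. -311.]]
blu [[ 433. -228.]]
gry [[ 426. -358.]]
rackwall [[548.  26.]]
rackL [[526. 347.]]
grip [[534. 146.]]
plung [[570. -74.]]
pink1 [[ 337. -280.]]
mug [[ 429. -112.]]
[[0.0, -0.962, -0.273, 76.089], [1.0, 0.0, -0.001, -1.044], [0.001, -0.273, 0.962, -194.507], [0.0, 0.0, 0.0, 1.0]] 307.7597821593193
[[-0.96, 0.27, -0.0], [0.27, 0.96, -0.0], [-0.0, -0.0, -1.0]]
```

View pics/top_crop.png

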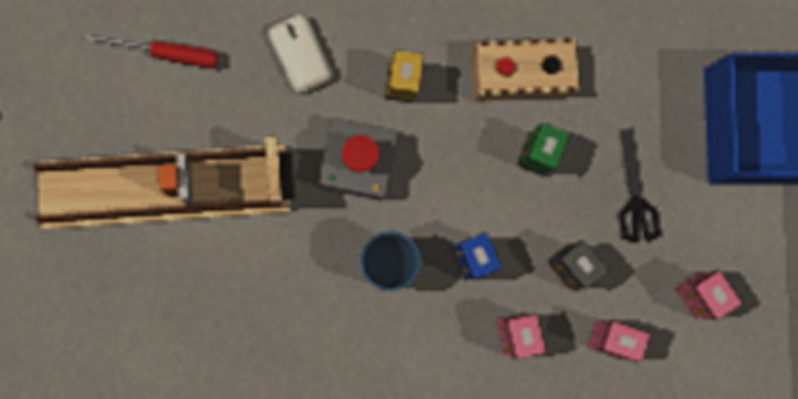

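The close crop confirms four packs (yellow, green, blue, grey, dark bands visible) and three pink decoys. The stop is about 100 mm from the wall. The first move goes above the stop.

```bash
cat >> h.py <<'E'
def plan(target,yaw=None,maxd=170,maxa=31,start=None):
    """split a move in calls; print per call shift and turn (scaled, tool axes at call start)"""
    if start is None: p,M,o=tool()
    else: p,M=start
    target=np.array(target,float);w=np.zeros(3)
    if yaw is not None:
        y0=np.degrees(np.arctan2(M[1,1],M[0,1]))
        d=(yaw-y0+90)%180-90
        D=R.from_euler('z',yaw if abs((yaw-y0+180)%360-180)<91 else yaw+180,degrees=True).as_matrix()@np.array([[0,1,0],[1,0,0],[0,0,-1.]])@np.eye(3)
        # base: tool y -> world x, tool x -> world y, tool z -> -z
        w=R.from_matrix(M.T@D).as_rotvec()
    n=max(1,int(np.ceil(max(np.linalg.norm(target-p)/maxd,np.degrees(np.linalg.norm(w))/maxa))))
    for i in range(n):
        step=(target-p)/(n-i);wi=w/n
        print(np.round(M.T@step/250,3).tolist(),np.round(wi/np.pi,4).tolist())
        p=p+step;M=M@R.from_rotvec(wi).as_matrix()
    return p,M
E
python3 - <<'E'
from h import *
plan([510,146,280],3.7)
E
```

```text
[-0.453, -0.373, -0.089] [-0.0001, 0.0001, 0.0984]
[-0.545, -0.218, -0.089] [-0.0001, 0.0001, 0.0984]
[-0.585, -0.042, -0.089] [-0.0001, 0.0001, 0.0984]
[-0.57, 0.138, -0.089] [-0.0001, 0.0001, 0.0984]
```

>>> arm_command(
  commands=[-0.453,-0.373,-0.089,0,0,0.098,-0.453,-0.373,-0.089,0,0,0.098,-0.453,-0.373,-0.089,0,0,0.098,-0.453,-0.373,-0.089,0,0,0.098,-0.453,-0.373,-0.089,0,0,0.098],
  fingers=1,
  force=30,
)

```text
time: 0.62
tool_pos: [262.5, 502.0, 214.5]
tool_rot: [0.907, 3.005, 0.0]
wrist_force: [-0.7, -0.1, 0.1]
width: 92.1
grasp_force: 0.0
```

>>> arm_command(
  commands=[-0.545,-0.218,-0.089,0,0,0.098,-0.545,-0.218,-0.089,0,0,0.098,-0.545,-0.218,-0.089,0,0,0.098,-0.545,-0.218,-0.089,0,0,0.098,-0.545,-0.218,-0.089,0,0,0.098],
)

```text
time: 1.03
tool_pos: [345.8, 382.4, 236.7]
tool_rot: [1.356, 2.832, 0.002]
wrist_force: [0.8, -1.1, 0.2]
width: 92.1
grasp_force: 0.0
```

>>> arm_command(
  commands=[-0.585,-0.042,-0.089,0,0,0.098,-0.585,-0.042,-0.089,0,0,0.098,-0.585,-0.042,-0.089,0,0,0.098,-0.585,-0.042,-0.089,0,0,0.098,-0.585,-0.042,-0.089,0,0,0.098],
)

```text
time: 1.45
tool_pos: [429.6, 262.8, 258.8]
tool_rot: [1.774, 2.59, 0.002]
wrist_force: [-0.7, 0.1, 0.4]
width: 91.8
grasp_force: 0.0
```

>>> arm_command(
  commands=[-0.57,0.138,-0.089,0,0,0.098,-0.57,0.138,-0.089,0,0,0.098,-0.57,0.138,-0.089,0,0,0.098,-0.57,0.138,-0.089,0,0,0.098,-0.57,0.138,-0.089,0,0,0.098],
)

```text
time: 1.87
tool_pos: [513.8, 143.1, 280.9]
tool_rot: [2.148, 2.288, 0.002]
wrist_force: [0.5, -0.1, 0.6]
width: 91.7
grasp_force: 0.0
```

```bash
python3 - <<'E'
from h import *
p,M,o=tool();print(o["time"],p,M.round(3).tolist(),o["joints"].round(2))
c=cam("wrist");save(c,"w1.png")
E
```

```text
1.8667 [513.78458147 143.13245367 280.87852972] [[-0.063, 0.998, 0.003], [0.998, 0.063, -0.001], [-0.001, 0.003, -1.0]] [-0.76  0.18  0.49  1.81 -0.09  1.17 -0.18]
```

View pics/w1.png

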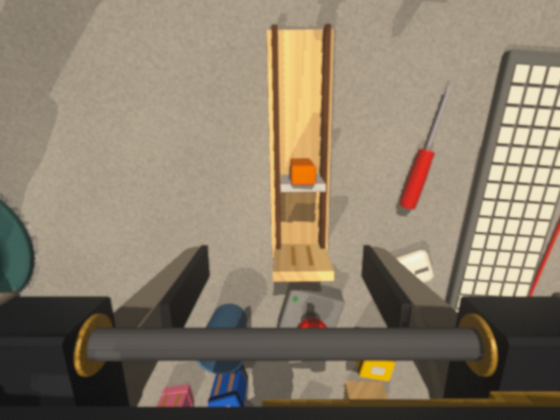

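```bash
cat > m1.py <<'E'
from h import *
c=cam("wrist");save(c,"w1b.png");im=c["img"];hsv=cv2.cvtColor(im,cv2.COLOR_RGB2HSV)
H,S,V=[hsv[...,i].astype(int) for i in range(3)]
org=(H<14)&(S>190)&(V>120)
n,l,st,ce=cv2.connectedComponentsWithStats((org).astype(np.uint8))
for i in range(1,n):
    if st[i,4]>60: print(st[i],ce[i].round(1))
for r in range(155,188,2): 
    x=np.where(org[r,270:330])[0]+270
    if len(x): print(r,x.min(),x.max(),V[r,(x.min()+x.max())//2])
L=[];Rr=[]
for r in range(40,240,10):
    x=np.where(S[r,250:350]>75)[0]+250
    L.append((x.min(),r));Rr.append((x.max()+1,r))
a=plane(c,L,12);b=plane(c,Rr,12);print(np.c_[a,b,np.linalg.norm(a-b,axis=1)].round(1).tolist())
E
python3 m1.py
```

```text
[403 153  32  58 813] [418.1 182. ]
[293 161  25  26 212] [302.9 169.6]
[533 231  27  63  95] [545.8 262. ]
161 305 305 188
163 293 311 179
165 293 313 180
167 293 314 189
169 293 316 229
171 293 316 240
173 293 316 240
175 293 316 239
177 293 316 239
179 293 316 238
181 293 316 238
183 294 316 237
185 294 315 231
[[477.0, 332.0, 569.6, 338.3, 92.9], [477.6, 319.9, 569.6, 326.1, 92.3], [479.6, 307.7, 571.0, 313.8, 91.6], [480.2, 295.1, 572.4, 301.3, 92.4], [480.9, 282.4, 572.5, 288.6, 91.8], [481.6, 269.5, 573.9, 275.7, 92.5], [482.3, 256.3, 575.4, 262.5, 93.3], [484.4, 243.0, 575.4, 249.1, 91.2], [485.2, 229.4, 577.0, 235.6, 92.0], [485.9, 215.5, 578.5, 221.8, 92.8], [486.7, 201.5, 578.6, 207.6, 92.1], [487.4, 187.1, 580.2, 193.3, 92.9], [489.7, 172.6, 581.8, 178.8, 92.3], [490.5, 157.8, 581.9, 163.9, 91.6], [491.3, 142.7, 583.5, 148.9, 92.4], [492.2, 127.3, 585.2, 133.5, 93.2], [493.0, 111.6, 585.4, 117.8, 92.6], [495.4, 95.8, 587.1, 101.9, 91.9], [496.3, 79.5, 588.8, 85.7, 92.7], [497.3, 63.0, 589.0, 69.1, 92.0]]
```

```bash
python3 - <<'E'
from h import *
c=cam("wrist")
print(plane(c,[(293,168),(316.5,168),(293,186),(316.5,186),(304.8,177)],108).round(1))
L=plane(c,[(272.5,270),(333,270)],112);print(L)
im=c["img"][240:290,262:345];cv2.imwrite("pics/wall.png",cv2.resize(im,None,fx=7,fy=7,interpolation=cv2.INTER_CUBIC)[...,::-1])
E
```

```text
[[518.3 177.3]
 [546.1 179.2]
 [520.  155.7]
 [548.3 157.7]
 [533.2 167.6]]
[[501.97616686  45.12803592]
 [579.80742783  50.6624291 ]]
```

View pics/wall.png

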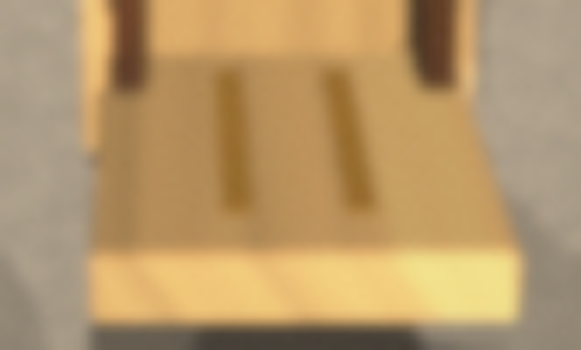

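The wall's top shows its inner edge at row 275.7 and outer edge at row 286 (columns about 275–336). The contact strips run down the inside.

```bash
python3 - <<'E'
from h import *
c=cam("wrist")
print(plane(c,[(306,275.7),(306,286)],112).round(1))
p=plan([534.5,169,200],4.2)
plan([534.5,169,66],4.2,start=p)
E
```

```text
[[545.2  41.3]
 [546.6  26.5]]
[0.072, 0.105, 0.318] [-0.0004, -0.0001, -0.0]
[0.0, 0.0, 0.536] [-0.0, 0.0, 0.0]
```

>>> arm_command(
  commands=[0.072,0.105,0.318,0,0,0,0.072,0.105,0.318,0,0,0,0.072,0.105,0.318,0,0,0,0.072,0.105,0.318,0,0,0,0.072,0.105,0.318,0,0,0],
)

```text
time: 2.48
tool_pos: [535.6, 167.4, 201.4]
tool_rot: [2.141, 2.299, 0.0]
wrist_force: [-0.6, -1.3, 0.6]
width: 91.9
grasp_force: 0.0
```

>>> arm_command(
  commands=[0,0,0.12,0,0,0,0,0,0.24,0,0,0,0,0,0.36,0,0,0,0,0,0.48,0,0,0,0,0,0.536,0,0,0],
)

```text
time: 2.9
tool_pos: [535.2, 166.8, 66.2]
tool_rot: [-2.142, -2.297, -0.001]
wrist_force: [-0.4, 0.5, 0.1]
width: 92.0
grasp_force: 0.0
```

>>> arm_command(
  commands=[0,0,0,0,0,0,0,0,0,0,0,0,0,0,0,0,0,0,0,0,0,0,0,0,0,0,0,0,0,0],
  fingers=0,
  force=30,
)

```text
time: 3.32
tool_pos: [537.0, 167.0, 68.5]
tool_rot: [2.142, 2.297, 0.005]
wrist_force: [-0.8, 0.3, -0.5]
width: 60.7
grasp_force: 0.0
```

>>> arm_command(
  commands=[0,0,0,0,0,0,0,0,0,0,0,0,0,0,0,0,0,0,0,0,0,0,0,0,0,0,0,0,0,0],
)

```text
time: 3.73
tool_pos: [535.0, 166.4, 66.5]
tool_rot: [-2.142, -2.297, 0.002]
wrist_force: [-2.4, 0.5, 2.3]
width: 29.7
grasp_force: 30.0
```

>>> arm_command(
  commands=[0.09,0,0,0,0,0,0.18,0,0,0,0,0,0.27,0,0,0,0,0,0.36,0,0,0,0,0,0.44,0,0,0,0,0],
)

```text
time: 4.15
tool_pos: [527.0, 275.3, 66.5]
tool_rot: [-2.143, -2.297, 0.006]
wrist_force: [-4.4, -5.2, 5.7]
width: 29.6
grasp_force: 30.0
```

>>> arm_command(
  commands=[0,0,0,0,0,0,0,0,0,0,0,0,0,0,0,0,0,0],
)

```text
time: 4.4
tool_pos: [526.9, 276.9, 66.5]
tool_rot: [-2.141, -2.296, 0.002]
wrist_force: [-4.0, 1.6, 3.7]
width: 30.1
grasp_force: 30.0
```

>>> arm_command(
  commands=[0,0,0,0,0,0,0,0,0,0,0,0,0,0,0,0,0,0,0,0,0,0,0,0,0,0,0,0,0,0],
  fingers=1,
)

```text
time: 4.82
tool_pos: [528.6, 275.5, 66.6]
tool_rot: [2.144, 2.296, 0.0]
wrist_force: [0.1, 0.2, -0.9]
width: 61.1
grasp_force: 0.0
```

>>> arm_command(
  commands=[0,0,-0.15,0,0,0,0,0,-0.3,0,0,0,0,0,-0.45,0,0,0,0,0,-0.6,0,0,0,0,0,-0.75,0,0,0],
)

```text
time: 5.23
tool_pos: [528.3, 275.6, 256.0]
tool_rot: [2.144, 2.296, 0.0]
wrist_force: [0.9, 1.8, -0.3]
width: 91.8
grasp_force: 0.0
```

```bash
python3 - <<'E'
from h import *
p,M,o=tool();print(o["time"],p,o["joints"].round(2))
c=cam("top")
im=c["img"][150:280,260:460];cv2.imwrite("pics/packs.png",cv2.resize(im,None,fx=4,fy=4,interpolation=cv2.INTER_CUBIC)[...,::-1])
plan([400,-60,250],4.2)
E
```

```text
5.2333 [528.25420213 275.59623699 255.98146879] [-0.91  0.33  0.47  1.69 -0.16  1.16 -0.32]
[-0.437, -0.207, 0.014] [0.0012, -0.0007, -0.0005]
[-0.437, -0.207, 0.015] [0.0012, -0.0007, -0.0005]
[-0.436, -0.208, 0.017] [0.0012, -0.0007, -0.0005]
```

```bash
python3 - <<'E'
from h import *
plan([500,-360,320],4.2)
E
```

```text
[-0.633, -0.075, -0.061] [0.0009, -0.0005, -0.0004]
[-0.633, -0.076, -0.06] [0.0009, -0.0005, -0.0004]
[-0.633, -0.077, -0.058] [0.0009, -0.0005, -0.0004]
[-0.633, -0.078, -0.057] [0.0009, -0.0005, -0.0004]
```

View pics/packs.png

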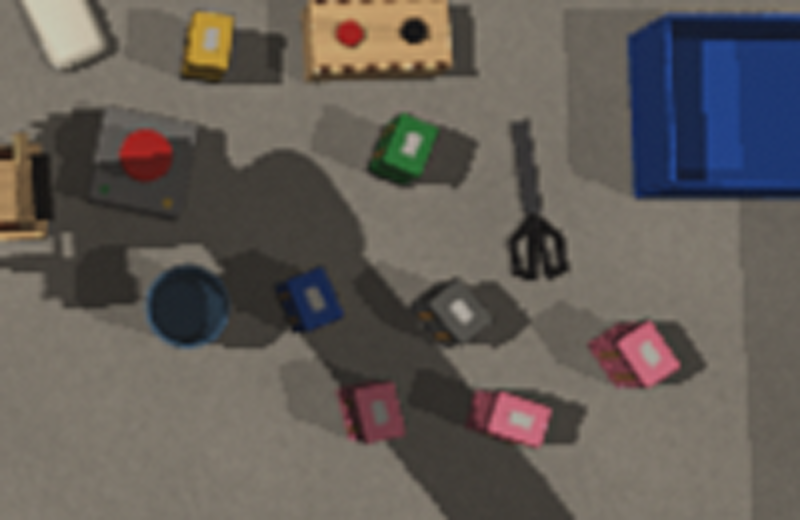

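The crop shows the packs where they were: yellow (208,45), green (405,145), blue (315,297) and grey (458,310). Each carries a small light label in the middle of its top, and the pink ones are decoys.

>>> arm_command(
  commands=[-0.633,-0.075,-0.061,0,0,0,-0.633,-0.075,-0.061,0,0,0,-0.633,-0.075,-0.061,0,0,0,-0.633,-0.075,-0.061,0,0,0,-0.633,-0.075,-0.061,0,0,0],
)

```text
time: 5.7
tool_pos: [521.1, 108.3, 270.6]
tool_rot: [2.154, 2.283, 0.001]
wrist_force: [-0.4, 0.4, -0.3]
width: 91.9
grasp_force: 0.0
```

>>> arm_command(
  commands=[-0.633,-0.075,-0.061,0,0,0,-0.633,-0.075,-0.061,0,0,0,-0.633,-0.075,-0.061,0,0,0,-0.633,-0.075,-0.061,0,0,0,-0.633,-0.075,-0.061,0,0,0],
)

```text
time: 6.12
tool_pos: [512.4, -50.5, 285.8]
tool_rot: [2.154, 2.282, 0.0]
wrist_force: [-0.3, -0.5, 0.7]
width: 91.7
grasp_force: 0.0
```

>>> arm_command(
  commands=[-0.633,-0.077,-0.058,0,0,0,-0.633,-0.077,-0.058,0,0,0,-0.633,-0.077,-0.058,0,0,0,-0.633,-0.077,-0.058,0,0,0,-0.633,-0.077,-0.058,0,0,0],
)

```text
time: 6.53
tool_pos: [503.0, -209.6, 300.2]
tool_rot: [2.153, 2.282, -0.003]
wrist_force: [-0.1, 0.2, -0.9]
width: 91.2
grasp_force: 0.0
```

>>> arm_command(
  commands=[-0.633,-0.077,-0.058,0,0,0,-0.633,-0.077,-0.058,0,0,0,-0.633,-0.077,-0.058,0,0,0,-0.633,-0.077,-0.058,0,0,0,-0.633,-0.077,-0.058,0,0,0],
)

```text
time: 6.95
tool_pos: [493.4, -368.3, 314.0]
tool_rot: [2.153, 2.284, -0.008]
wrist_force: [-0.9, -0.8, 0.5]
width: 92.0
grasp_force: 0.0
```

>>> arm_command(
  commands=[0,0,0,0,0,0,0,0,0,0,0,0,0,0,0,0,0,0],
)

```text
time: 7.2
tool_pos: [497.3, -358.4, 313.1]
tool_rot: [-2.139, -2.299, -0.002]
wrist_force: [-0.6, 0.5, 0.0]
width: 91.8
grasp_force: 0.0
```

```bash
python3 - <<'E'
from h import *
p,M,o=tool();print(o["time"],p,o["joints"].round(2))
c=cam("wrist");save(c,"w2.png")
E
```

```text
7.2 [ 497.262901   -358.40634221  313.07743833] [-0.03  0.37  0.81  1.59 -0.28  1.3   0.89]
```

View pics/w2.png

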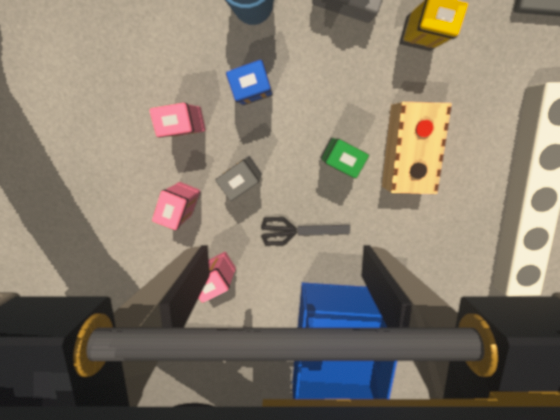

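The view from above the packs shows the top labels of green (348,159), blue (248,80), grey (237,181) and yellow (447,15). The pink ones are at (170,120), (168,211) and (210,287).

```bash
cat > packs.py <<'E'
from h import *
def pose(c,seed,z=80,K=6):
    """pack pose from the pixel of its top label: centre and yaw (deg) of the long side, on plane z"""
    x,y=map(int,seed);r=38;x0,y0=max(0,x-r),max(0,y-r)
    a=c["img"][y0:y+r,x0:x+r];a=cv2.resize(a,None,fx=K,fy=K,interpolation=cv2.INTER_CUBIC)
    hs=cv2.cvtColor(a,cv2.COLOR_RGB2HSV);s=((x-x0)*K,(y-y0)*K)
    lo=a[s[1],s[0]].astype(float)
    lab=(np.abs(a.astype(float)-lo).max(2)<45).astype(np.uint8)
    n,l,st,ce=cv2.connectedComponentsWithStats(lab);i=l[s[1],s[0]];lm=(l==i).astype(np.uint8)
    # top face: colour of the ring just round the label
    ring=cv2.dilate(lm,np.ones((31,31)))-cv2.dilate(lm,np.ones((13,13)))
    med=np.median(a[ring>0],axis=0)
    f=(np.abs(a.astype(float)-med).max(2)<28).astype(np.uint8)|cv2.dilate(lm,np.ones((15,15)))
    f=cv2.morphologyEx(f,cv2.MORPH_OPEN,np.ones((9,9)))
    n,l,st,ce=cv2.connectedComponentsWithStats(f);fm=(l==l[s[1],s[0]]).astype(np.uint8)
    out=[]
    for m in(lm,fm):
        q=max(cv2.findContours(m,0,1)[0],key=cv2.contourArea)
        w=plane(c,q[:,0,:]/K+[x0-.5+.5/K,y0-.5+.5/K],z).astype(np.float32)
        (cx,cy),(A,B),an=cv2.minAreaRect(w)
        if A<B: an+=90;A,B=B,A
        out.append((round(cx,1),round(cy,1),round(A,1),round(B,1),round((an+90)%180-90,1)))
    return out
if __name__=="__main__":
    c=cam("wrist")
    for n,s in dict(green=(348,159),blue=(248,80),grey=(237,181),yellow=(447,15)).items(): print(n,pose(c,s))
E
python3 packs.py
```

```text
green [(580.8, -319.0, 19.6, 11.5, -21.9), (580.5, -318.2, 47.4, 35.5, -22.8)]
blue [(439.7, -228.6, 19.6, 11.7, 21.7), (439.8, -228.2, 46.7, 34.4, 21.7)]
grey [(428.6, -360.7, 20.7, 12.6, 39.2), (434.3, -358.7, 115.1, 70.9, 84.7)]
yellow [(677.4, -137.0, 20.1, 12.0, -7.8), (675.9, -136.9, 47.5, 35.6, -7.6)]
```

```bash
python3 - <<'E'
from h import *
from packs import pose
c=cam("wrist")
print(plane(c,[(391,192),(394,176),(396,160)],50).round())
g=np.array([580.6,-318.5]);d=np.array([np.cos(np.radians(-22)),np.sin(np.radians(-22))])
print((g+d*51).round(),(g-d*51).round())
t=g-2*d
s=plan([*t,200],-22); s=plan([*t,110],-22,start=s);plan([*t,38],-22,start=s)
E
```

```text
[[ 659. -366.]
 [ 660. -342.]
 [ 659. -318.]]
[ 628. -338.] [ 533. -299.]
[0.14, 0.337, 0.454] [0.0001, -0.0003, 0.1452]
[0.0, 0.0, 0.36] [0.0, 0.0, -0.0]
[-0.0, 0.0, 0.288] [0.0, -0.0, 0.0]
```

>>> arm_command(
  commands=[0.14,0.337,0.2,0,0,0.145,0.14,0.337,0.2,0,0,0.145,0.14,0.337,0.4,0,0,0.145,0.14,0.337,0.454,0,0,0.145,0.14,0.337,0.454,0,0,0.145],
  fingers=0.85,
)

```text
time: 7.77
tool_pos: [576.9, -313.9, 192.7]
tool_rot: [-2.595, -1.752, 0.009]
wrist_force: [-0.8, 0.9, -0.4]
width: 78.1
grasp_force: 0.0
```

>>> arm_command(
  commands=[0,0,0.09,0,0,0,0,0,0.2,0,0,0,0,0,0.3,0,0,0,0,0,0.36,0,0,0,0,0,0.36,0,0,0],
)

```text
time: 8.18
tool_pos: [576.6, -318.8, 108.5]
tool_rot: [-2.602, -1.754, 0.003]
wrist_force: [0.1, 0.5, -0.2]
width: 78.1
grasp_force: 0.0
```

```bash
python3 - <<'E'
from h import *
p,M,o=tool();print(o["time"],p)
plan([580.3,-318.5,38],-22)
E
```

```text
8.1833 [ 576.62769467 -318.78745332  108.54729467]
[0.006, 0.014, 0.282] [-0.0012, -0.0002, -0.0002]
```

>>> arm_command(
  commands=[0.006,0.014,0.08,0,0,0,0.006,0.014,0.16,0,0,0,0.006,0.014,0.24,0,0,0,0.006,0.014,0.282,0,0,0,0.006,0.014,0.282,0,0,0],
)

```text
time: 8.6
tool_pos: [581.4, -319.4, 39.2]
tool_rot: [-2.604, -1.754, 0.001]
wrist_force: [-0.4, 0.2, -0.2]
width: 78.1
grasp_force: 0.0
```

>>> arm_command(
  commands=[0,0,0,0,0,0,0,0,0,0,0,0,0,0,0,0,0,0,0,0,0,0,0,0,0,0,0,0,0,0],
  fingers=0,
  force=35,
)

```text
time: 9.02
tool_pos: [581.8, -319.9, 40.6]
tool_rot: [2.606, 1.754, 0.001]
wrist_force: [-1.8, 1.2, 4.8]
width: 49.6
grasp_force: 35.0
```

>>> arm_command(
  commands=[0,0,-0.1,0,0,0,0,0,-0.2,0,0,0,0,0,-0.35,0,0,0,0,0,-0.5,0,0,0,0,0,-0.6,0,0,0],
)

```text
time: 9.43
tool_pos: [582.3, -320.4, 192.8]
tool_rot: [2.604, 1.752, 0.002]
wrist_force: [0.9, -0.8, -2.8]
width: 49.7
grasp_force: 34.9
```

```bash
cat > slot.py <<'E'
from h import *
import sys
W=np.array([545,41.3]);u=np.array([-0.0734,.9973])
def slot(i): return W+u*(21+41*i)
if __name__=="__main__":
    i=int(sys.argv[1]);zt=float(sys.argv[2]) if len(sys.argv)>2 else 190
    p,M,o=tool();print(o["time"],p,o["width"],o["grasp_force"],slot(i))
    plan([*slot(i),zt],4.2)
E
python3 slot.py 0
```

```text
9.4333 [ 582.3378336  -320.40353488  192.8443156 ] 49.66281840481454 34.93219614028931 [543.4586  62.2433]
[0.453, -0.24, 0.003] [0.0003, 0.0001, -0.0488]
[0.484, -0.168, 0.003] [0.0003, 0.0001, -0.0488]
[0.504, -0.092, 0.004] [0.0003, 0.0001, -0.0488]
```

>>> arm_command(
  commands=[0.453,-0.24,0.003,0,0,-0.049,0.453,-0.24,0.003,0,0,-0.049,0.453,-0.24,0.003,0,0,-0.049,0.453,-0.24,0.003,0,0,-0.049,0.453,-0.24,0.003,0,0,-0.049],
)

```text
time: 9.85
tool_pos: [569.2, -187.3, 188.3]
tool_rot: [-2.455, -1.956, -0.002]
wrist_force: [0.7, -0.9, -3.8]
width: 49.6
grasp_force: 35.0
```

>>> arm_command(
  commands=[0.484,-0.168,0.003,0,0,-0.049,0.484,-0.168,0.003,0,0,-0.049,0.484,-0.168,0.003,0,0,-0.049,0.484,-0.168,0.003,0,0,-0.049,0.484,-0.168,0.003,0,0,-0.049],
)

```text
time: 10.27
tool_pos: [555.8, -62.0, 187.8]
tool_rot: [-2.301, -2.138, -0.0]
wrist_force: [-0.4, -1.2, -3.4]
width: 49.4
grasp_force: 35.0
```

>>> arm_command(
  commands=[0.504,-0.092,0.003,0,0,-0.049,0.504,-0.092,0.003,0,0,-0.049,0.504,-0.092,0.003,0,0,-0.049,0.504,-0.092,0.003,0,0,-0.049,0.504,-0.092,0.003,0,0,-0.049],
)

```text
time: 10.68
tool_pos: [542.9, 63.9, 187.1]
tool_rot: [2.132, 2.307, -0.0]
wrist_force: [0.6, -0.1, -3.3]
width: 50.1
grasp_force: 35.0
```

>>> arm_command(
  commands=[0,0,0,0,0,0,0,0,0,0,0,0,0,0,0,0,0,0],
)

```text
time: 10.93
tool_pos: [543.1, 59.9, 187.5]
tool_rot: [2.14, 2.299, -0.0]
wrist_force: [-0.0, 1.0, -2.8]
width: 49.7
grasp_force: 35.0
```

```bash
python3 slot.py 0 62; python3 - <<'E'
from h import *
c=cam("wrist");save(c,"w3.png")
E
```

```text
10.9333 [543.12895058  59.86651322 187.4925608 ] 49.68585353190152 34.99346137046814 [543.4586  62.2433]
[0.01, 0.002, 0.502] [0.0001, 0.0003, -0.0006]
```

View pics/w3.png

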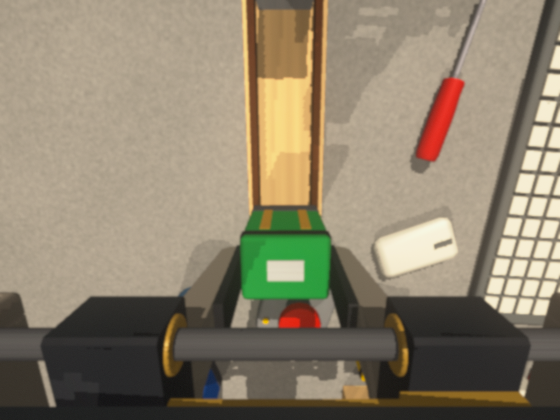

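The green pack is held square between the fingers, with its label at (285,270). The rack channel below it is empty.

```bash
cat > held.py <<'E'
from h import *
from packs import pose
import sys
def held(seed):
    p,M,o=tool();c=cam("wrist");r=pose(c,seed,p[2]+41)
    print(o["time"],p.round(1),r)
    return np.array(r[1][:2])-p[:2],r[1][4]
if __name__=="__main__": print(held((int(sys.argv[1]),int(sys.argv[2]))))
E
python3 held.py 285 270
```

```text
10.9833 [543.1  60.3 187.4] [(543.5, 60.4, 19.7, 11.8, 4.1), (543.4, 60.3, 22.7, 15.1, 4.1)]
(array([0.34813736, 0.00113314]), 4.1)
```

>>> arm_command(
  commands=[0.02,0.002,0,0,0,0,0.02,0.002,0.1,0,0,0,0.02,0.002,0.2,0,0,0,0.02,0.002,0.3,0,0,0,0.02,0.002,0.35,0,0,0],
)

```text
time: 11.45
tool_pos: [541.2, 67.7, 97.3]
tool_rot: [-2.134, -2.303, 0.005]
wrist_force: [-0.3, 0.9, -3.7]
width: 49.6
grasp_force: 35.0
```

>>> arm_command(
  commands=[0,0,0.05,0,0,0,0,0,0.1,0,0,0,0,0,0.15,0,0,0,0,0,0.16,0,0,0,0,0,0.16,0,0,0],
)

```text
time: 11.87
tool_pos: [542.6, 67.5, 59.2]
tool_rot: [-2.136, -2.303, 0.002]
wrist_force: [-0.8, 0.4, -3.2]
width: 49.6
grasp_force: 35.0
```

>>> arm_command(
  commands=[0,0,0.008,0,0,0,0,0,0.016,0,0,0,0,0,0.024,0,0,0,0,0,0.024,0,0,0],
)

```text
time: 12.2
tool_pos: [543.0, 67.8, 54.0]
tool_rot: [2.136, 2.304, 0.001]
wrist_force: [-0.4, -0.1, -4.0]
width: 49.8
grasp_force: 35.0
```

>>> arm_command(
  commands=[-0.014,0,0.004,0,0,0,-0.014,0,0.008,0,0,0,-0.014,0,0.012,0,0,0,-0.014,0,0.012,0,0,0],
)

```text
time: 12.53
tool_pos: [543.5, 63.4, 52.6]
tool_rot: [-2.136, -2.303, -0.001]
wrist_force: [-4.6, -1.8, 12.7]
width: 49.6
grasp_force: 35.0
```

>>> arm_command(
  commands=[0,0,0.004,0,0,0,0,0,0.004,0,0,0],
)

```text
time: 12.7
tool_pos: [543.5, 63.2, 52.5]
tool_rot: [-2.136, -2.302, -0.002]
wrist_force: [-7.2, -3.0, 21.4]
width: 49.6
grasp_force: 35.0
```

>>> arm_command(
  commands=[0,0,0,0,0,0,0,0,0,0,0,0,0,0,0,0,0,0,0,0,0,0,0,0],
  fingers=0.85,
)

```text
time: 13.03
tool_pos: [543.3, 64.2, 49.9]
tool_rot: [2.136, 2.304, 0.001]
wrist_force: [-0.0, 0.1, -0.8]
width: 74.3
grasp_force: 0.0
```

>>> arm_command(
  commands=[0,0,-0.1,0,0,0,0,0,-0.2,0,0,0,0,0,-0.35,0,0,0,0,0,-0.5,0,0,0,0,0,-0.6,0,0,0],
)

```text
time: 13.45
tool_pos: [544.2, 63.9, 202.8]
tool_rot: [2.135, 2.302, 0.004]
wrist_force: [0.0, 1.5, 0.7]
width: 78.0
grasp_force: 0.0
```

>>> arm_command(
  commands=[-0.533,-0.097,-0.13,0,0,0,-0.533,-0.097,-0.13,0,0,0,-0.533,-0.097,-0.13,0,0,0,-0.533,-0.097,-0.13,0,0,0,-0.533,-0.097,-0.13,0,0,0],
)

```text
time: 13.87
tool_pos: [528.9, -75.6, 233.8]
tool_rot: [2.143, 2.294, 0.002]
wrist_force: [0.2, 0.3, 0.0]
width: 77.8
grasp_force: 0.0
```

>>> arm_command(
  commands=[-0.533,-0.097,-0.13,0,0,0,-0.533,-0.097,-0.13,0,0,0,-0.533,-0.097,-0.13,0,0,0,-0.533,-0.097,-0.13,0,0,0,-0.533,-0.097,-0.13,0,0,0],
)

```text
time: 14.28
tool_pos: [514.4, -209.1, 265.7]
tool_rot: [2.141, 2.296, -0.001]
wrist_force: [-0.4, 0.5, 0.4]
width: 78.2
grasp_force: 0.0
```

>>> arm_command(
  commands=[-0.533,-0.097,-0.13,0,0,0,-0.533,-0.097,-0.13,0,0,0,-0.533,-0.097,-0.13,0,0,0,-0.533,-0.097,-0.13,0,0,0,-0.533,-0.097,-0.13,0,0,0],
)

```text
time: 14.7
tool_pos: [500.3, -342.6, 297.4]
tool_rot: [2.14, 2.299, -0.002]
wrist_force: [-0.8, 0.4, 0.2]
width: 78.0
grasp_force: 0.0
```

>>> arm_command(
  commands=[0,0,0,0,0,0,0,0,0,0,0,0,0,0,0,0,0,0],
)

```text
time: 14.95
tool_pos: [501.9, -337.0, 296.4]
tool_rot: [-2.13, -2.307, -0.001]
wrist_force: [0.4, -0.4, 0.7]
width: 77.9
grasp_force: 0.0
```

```bash
cat > find.py <<'E'
from h import *
from packs import pose
def labels(c):
    """label-like blobs: small bright low-saturation rects on plane z=80; report colour round them"""
    im=c["img"];a=cv2.cvtColor(im,cv2.COLOR_RGB2HSV).astype(int);m=((a[...,2]>165)&(a[...,1]<50)).astype(np.uint8)
    n,l,st,ce=cv2.connectedComponentsWithStats(m)
    for i in range(1,n):
        if 40<st[i,4]<350 and ce[i][1]<300:
            b=(l==i).astype(np.uint8);r=cv2.dilate(b,np.ones((7,7)))-cv2.dilate(b,np.ones((3,3)))
            x,y=ce[i];q=pose(c,(x,y))
            print((int(x),int(y)),st[i,4],np.median(im[r>0],axis=0),q[0],q[1])
if __name__=="__main__":
    p,M,o=tool();print(o["time"],p.round(1));c=cam("wrist");save(c,"find.png");labels(c)
E
python3 find.py
```

```text
14.95 [ 501.9 -337.   296.4]
(543, 2) 84 [125.5 118.  101. ] (784.5, -99.6, 15.5, 7.6, 4.6) (787.5, -108.0, 45.2, 26.0, 0.2)
(445, 31) 129 [236. 198.  58.] (677.4, -136.8, 19.5, 11.3, -7.7) (676.3, -136.9, 47.0, 34.2, -7.6)
(242, 96) 165 [ 60. 117. 204.] (439.8, -228.7, 19.4, 11.6, 21.7) (439.8, -228.1, 46.8, 34.6, 21.6)
(133, 118) 57 [185. 169. 148.] (299.6, -266.9, 109.3, 92.4, 4.6) (299.6, -266.9, 109.3, 92.4, 4.6)
(369, 114) 47 [183. 169. 147.] (599.9, -238.0, 98.7, 91.7, 4.6) (600.1, -238.0, 99.1, 91.7, 4.6)
(514, 124) 59 [183.  169.  147.5] (780.2, -235.8, 97.8, 93.2, 4.6) (780.4, -235.8, 98.3, 93.2, 4.6)
(503, 136) 77 [186.  171.  149.5] (769.0, -251.7, 95.9, 95.2, 4.6) (773.3, -251.3, 104.5, 95.2, 4.6)
(162, 135) 117 [249. 146. 163.] (338.1, -285.0, 21.0, 13.0, 13.2) (338.3, -283.9, 48.2, 36.2, 13.1)
(497, 196) 79 [185. 170. 149.] (769.8, -331.4, 107.2, 74.9, -84.3) (782.4, -330.4, 107.3, 100.6, -84.5)
(230, 198) 157 [134. 127. 115.] (428.6, -361.0, 20.8, 12.6, 38.2) (434.5, -358.5, 113.4, 71.2, 83.5)
(497, 210) 74 [182. 168. 146.] (773.1, -351.0, 109.8, 72.8, -84.4) (785.6, -350.0, 110.3, 97.8, -84.3)
(216, 230) 261 [164.5 151.  132.5] (412.0, -409.4, 112.7, 102.5, -85.4) (408.2, -409.7, 112.7, 112.4, -85.4)
(160, 227) 89 [249. 148. 165.] (331.8, -411.3, 21.6, 13.2, 72.0) (332.0, -410.0, 49.4, 35.9, 71.3)
```

```bash
python3 - <<'E'
from h import *
s=plan([428.6,-360.8,200],38.6,maxa=36); plan([428.6,-360.8,110],38.6,start=s)
E
```

```text
[-0.071, -0.299, 0.386] [0.0, -0.0005, -0.1892]
[-0.0, -0.0, 0.36] [0.0, -0.0, -0.0]
```

>>> arm_command(
  commands=[-0.071,-0.299,0.08,0,0,-0.189,-0.071,-0.299,0.16,0,0,-0.189,-0.071,-0.299,0.24,0,0,-0.189,-0.071,-0.299,0.32,0,0,-0.189,-0.071,-0.299,0.386,0,0,-0.189],
)

```text
time: 15.42
tool_pos: [427.4, -361.6, 199.6]
tool_rot: [-1.358, -2.832, -0.002]
wrist_force: [-0.4, 0.6, -0.3]
width: 78.1
grasp_force: 0.0
```

>>> arm_command(
  commands=[0,0,0.09,0,0,0,0,0,0.2,0,0,0,0,0,0.3,0,0,0,0,0,0.36,0,0,0,0,0,0.36,0,0,0],
)

```text
time: 15.83
tool_pos: [426.5, -360.2, 107.6]
tool_rot: [-1.363, -2.824, -0.002]
wrist_force: [0.3, 1.1, 0.9]
width: 77.9
grasp_force: 0.0
```

```bash
python3 - <<'E'
from h import *
p,M,o=tool();print(o["time"],p)
plan([428.6,-360.8,38],38.6)
E
```

```text
15.8333 [ 426.45920415 -360.21707544  107.64083791]
[-0.009, 0.006, 0.279] [-0.0005, -0.0019, -0.0007]
```

>>> arm_command(
  commands=[-0.006,0.004,0.08,0,0,0,-0.006,0.004,0.16,0,0,0,-0.006,0.004,0.24,0,0,0,-0.006,0.004,0.28,0,0,0,-0.006,0.004,0.28,0,0,0],
)

```text
time: 16.25
tool_pos: [429.0, -362.4, 39.7]
tool_rot: [-1.365, -2.826, -0.001]
wrist_force: [0.8, -0.0, 0.5]
width: 78.1
grasp_force: 0.0
```

>>> arm_command(
  commands=[0,0,0,0,0,0,0,0,0,0,0,0,0,0,0,0,0,0,0,0,0,0,0,0,0,0,0,0,0,0],
  fingers=0,
  force=35,
)

```text
time: 16.67
tool_pos: [430.4, -363.9, 41.8]
tool_rot: [1.367, 2.826, 0.001]
wrist_force: [0.9, 0.7, 3.5]
width: 49.5
grasp_force: 35.0
```

>>> arm_command(
  commands=[0,0,-0.1,0,0,0,0,0,-0.2,0,0,0,0,0,-0.35,0,0,0,0,0,-0.5,0,0,0,0,0,-0.6,0,0,0],
)

```text
time: 17.08
tool_pos: [429.3, -364.6, 193.7]
tool_rot: [1.369, 2.825, -0.001]
wrist_force: [0.2, -0.7, -3.6]
width: 49.8
grasp_force: 34.9
```

```bash
sed -i 's/21+41\*i/22+41*i/' slot.py; python3 slot.py 1 192
```

```text
17.0833 [ 429.33837757 -364.60962612  193.70867055] 49.80832236403921 34.935262799263 [540.3758 104.1299]
[0.399, 0.504, 0.002] [0.0001, 0.0002, 0.0632]
[0.49, 0.415, 0.002] [0.0001, 0.0002, 0.0632]
[0.562, 0.31, 0.002] [0.0001, 0.0002, 0.0632]
```

>>> arm_command(
  commands=[0.399,0.504,0.002,0,0,0.063,0.399,0.504,0.002,0,0,0.063,0.399,0.504,0.002,0,0,0.063,0.399,0.504,0.002,0,0,0.063,0.399,0.504,0.002,0,0,0.063],
)

```text
time: 17.5
tool_pos: [467.9, -197.8, 189.3]
tool_rot: [-1.623, -2.685, -0.007]
wrist_force: [0.2, 1.3, -3.8]
width: 49.1
grasp_force: 35.0
```

>>> arm_command(
  commands=[0.49,0.415,0.002,0,0,0.063,0.49,0.415,0.002,0,0,0.063,0.49,0.415,0.002,0,0,0.063,0.49,0.415,0.002,0,0,0.063,0.49,0.415,0.002,0,0,0.063],
)

```text
time: 17.92
tool_pos: [504.1, -41.7, 189.1]
tool_rot: [-1.881, -2.513, -0.004]
wrist_force: [-0.0, 1.4, -3.5]
width: 49.8
grasp_force: 35.0
```

>>> arm_command(
  commands=[0.562,0.31,0.002,0,0,0.063,0.562,0.31,0.002,0,0,0.063,0.562,0.31,0.002,0,0,0.063,0.562,0.31,0.002,0,0,0.063,0.562,0.31,0.002,0,0,0.063],
)

```text
time: 18.33
tool_pos: [540.1, 114.5, 188.5]
tool_rot: [-2.121, -2.315, -0.003]
wrist_force: [-0.1, 1.7, -4.5]
width: 49.8
grasp_force: 35.0
```

>>> arm_command(
  commands=[0,0,0,0,0,0,0,0,0,0,0,0,0,0,0,0,0,0],
)

```text
time: 18.58
tool_pos: [539.3, 103.1, 189.2]
tool_rot: [2.139, 2.301, -0.001]
wrist_force: [0.5, -0.0, -3.0]
width: 49.7
grasp_force: 35.0
```

```bash
python3 held.py 285 270; python3 slot.py 1 62
```

```text
18.5833 [539.3 103.1 189.2] [(539.4, 107.3, 20.1, 12.1, 4.2), (539.0, 103.5, 45.5, 42.4, -83.9)]
(array([-0.28747863,  0.42667024]), -83.9)
18.6333 [539.39425569 103.07527087 189.34177582] 49.57057745147824 34.98668968677521 [540.3758 104.1299]
[0.004, 0.004, 0.509] [-0.0001, 0.0001, -0.0001]
```

>>> arm_command(
  commands=[0,0.004,0,0,0,0,0,0.004,0.1,0,0,0,0,0.004,0.2,0,0,0,0,0.004,0.3,0,0,0,0,0.004,0.31,0,0,0],
)

```text
time: 19.05
tool_pos: [537.6, 103.8, 108.3]
tool_rot: [-2.135, -2.3, 0.01]
wrist_force: [-1.8, 0.8, -3.7]
width: 49.8
grasp_force: 35.0
```

>>> arm_command(
  commands=[0,0,0,0,0,0,0,0,0,0,0,0],
)

```text
time: 19.22
tool_pos: [541.6, 104.5, 112.9]
tool_rot: [2.136, 2.302, 0.002]
wrist_force: [-0.9, 0.0, -2.3]
width: 49.7
grasp_force: 35.0
```

```bash
python3 - <<'E'
from h import *
p,M,o=tool();print(p,o["joints"].round(3))
c=cam("wrist");save(c,"w4.png")
E
```

```text
[541.60670443 104.4960199  112.92606418] [-0.771  0.454  0.662  1.949 -0.364  0.857  0.158]
```

View pics/w4.png

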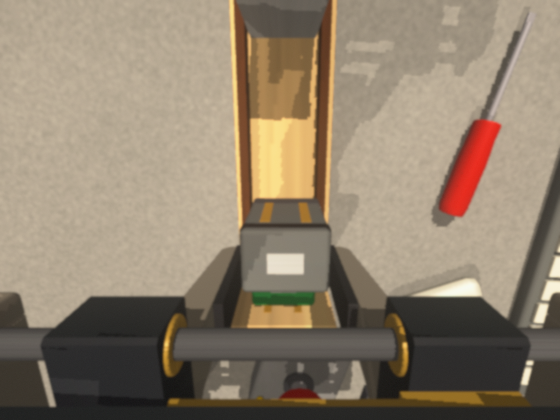

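Grey is held squarely over the rack, with its label at (285,264). Green stands behind it against the wall at (283,298).

>>> arm_command(
  commands=[-0.008,-0.004,0.05,0,0,0,-0.008,-0.004,0.1,0,0,0,-0.008,-0.004,0.15,0,0,0,-0.008,-0.004,0.2,0,0,0,-0.008,-0.004,0.2,0,0,0],
)

```text
time: 19.68
tool_pos: [537.5, 102.7, 58.8]
tool_rot: [-2.134, -2.302, 0.007]
wrist_force: [-0.2, 0.5, -4.5]
width: 49.9
grasp_force: 35.0
```

>>> arm_command(
  commands=[0,0,0.008,0,0,0,0,0,0.016,0,0,0,0,0,0.024,0,0,0,0,0,0.03,0,0,0,0,0,0.03,0,0,0],
)

```text
time: 20.1
tool_pos: [539.9, 103.1, 54.4]
tool_rot: [2.136, 2.304, 0.0]
wrist_force: [0.3, 0.7, -3.8]
width: 49.6
grasp_force: 35.0
```

Next, the final couple of millimetres until contact. Then I release, rise and return to the look pose.

>>> arm_command(
  commands=[0,0,0.004,0,0,0,0,0,0.008,0,0,0,0,0,0.012,0,0,0,0,0,0.012,0,0,0],
)

```text
time: 20.43
tool_pos: [540.5, 103.3, 53.5]
tool_rot: [-2.135, -2.303, -0.003]
wrist_force: [-3.9, 0.3, 13.9]
width: 49.6
grasp_force: 35.0
```

>>> arm_command(
  commands=[0,0,0,0,0,0,0,0,0,0,0,0,0,0,0,0,0,0,0,0,0,0,0,0],
  fingers=0.85,
)

```text
time: 20.77
tool_pos: [540.0, 103.1, 51.5]
tool_rot: [2.136, 2.304, 0.001]
wrist_force: [0.4, -0.4, 0.2]
width: 74.0
grasp_force: 0.0
```

>>> arm_command(
  commands=[0,0,-0.1,0,0,0,0,0,-0.2,0,0,0,0,0,-0.35,0,0,0,0,0,-0.5,0,0,0,0,0,-0.6,0,0,0],
)

```text
time: 21.18
tool_pos: [540.9, 102.8, 204.4]
tool_rot: [2.135, 2.302, 0.004]
wrist_force: [0.4, -0.3, -0.5]
width: 78.2
grasp_force: 0.0
```

>>> arm_command(
  commands=[-0.55,-0.09,-0.13,0,0,0,-0.55,-0.09,-0.13,0,0,0,-0.55,-0.09,-0.13,0,0,0,-0.55,-0.09,-0.13,0,0,0,-0.55,-0.09,-0.13,0,0,0],
)

```text
time: 21.6
tool_pos: [527.8, -41.4, 235.5]
tool_rot: [2.144, 2.293, 0.003]
wrist_force: [0.0, -0.6, -0.2]
width: 78.4
grasp_force: 0.0
```

>>> arm_command(
  commands=[-0.55,-0.09,-0.13,0,0,0,-0.55,-0.09,-0.13,0,0,0,-0.55,-0.09,-0.13,0,0,0,-0.55,-0.09,-0.13,0,0,0,-0.55,-0.09,-0.13,0,0,0],
)

```text
time: 22.02
tool_pos: [515.3, -179.2, 267.4]
tool_rot: [2.142, 2.294, -0.0]
wrist_force: [0.6, -0.6, -1.3]
width: 78.2
grasp_force: 0.0
```

>>> arm_command(
  commands=[-0.55,-0.09,-0.13,0,0,0,-0.55,-0.09,-0.13,0,0,0,-0.55,-0.09,-0.13,0,0,0,-0.55,-0.09,-0.13,0,0,0,-0.55,-0.09,-0.13,0,0,0],
)

```text
time: 22.43
tool_pos: [503.0, -317.0, 299.3]
tool_rot: [2.14, 2.297, -0.003]
wrist_force: [0.2, 0.0, 0.5]
width: 77.9
grasp_force: 0.0
```

>>> arm_command(
  commands=[0,0,0,0,0,0,0,0,0,0,0,0,0,0,0,0,0,0],
)

```text
time: 22.68
tool_pos: [504.7, -310.6, 297.9]
tool_rot: [-2.13, -2.307, -0.001]
wrist_force: [0.0, 0.5, 0.0]
width: 78.0
grasp_force: 0.0
```

```bash
python3 find.py | awk 'NR==1||/2[34][0-9]|4[34][0-9]/' | head -8
```

```text
22.6833 [ 504.7 -310.6  297.9]
(437, 55) 121 [238. 198.  57.] (677.4, -136.9, 19.5, 11.4, -7.9) (676.4, -136.8, 46.8, 34.3, -7.7)
(239, 117) 155 [ 59. 114. 201.] (439.7, -228.7, 19.5, 11.5, 22.1) (439.7, -228.1, 47.1, 34.8, 21.6)
(482, 145) 54 [181. 167. 145.] (750.8, -238.6, 100.1, 97.0, 4.6) (758.8, -238.0, 116.0, 97.0, 4.6)
(161, 156) 103 [247.5 146.  161. ] (338.1, -285.1, 21.2, 13.2, 12.4) (338.5, -284.1, 48.4, 36.4, 13.2)
(132, 231) 84 [181. 166. 145.] (291.7, -395.0, 120.5, 113.4, 4.6) (291.6, -394.9, 125.0, 110.4, 88.7)
(159, 244) 85 [248. 147. 164.] (331.9, -411.6, 21.6, 13.0, 71.4) (332.1, -409.9, 49.6, 35.7, 71.3)
(545, 296) 44 [170. 158. 137.] (900.1, -432.7, 89.4, 61.9, 55.3) (886.4, -427.6, 81.5, 81.0, -85.4)
```

```bash
python3 - <<'E'
from h import *
s=plan([439.8,-228.5,200],21.7,maxa=36); plan([439.8,-228.5,110],21.7,start=s)
E
```

```text
[0.348, -0.232, 0.393] [-0.0001, -0.0005, -0.0953]
[0.0, -0.0, 0.36] [0.0, 0.0, 0.0]
```

>>> arm_command(
  commands=[0.348,-0.232,0.08,0,0,-0.095,0.348,-0.232,0.16,0,0,-0.095,0.348,-0.232,0.24,0,0,-0.095,0.348,-0.232,0.32,0,0,-0.095,0.348,-0.232,0.393,0,0,-0.095],
)

```text
time: 23.15
tool_pos: [438.6, -227.3, 199.2]
tool_rot: [-1.762, -2.599, -0.004]
wrist_force: [0.3, -0.5, -0.3]
width: 78.2
grasp_force: 0.0
```

>>> arm_command(
  commands=[0,0,0.09,0,0,0,0,0,0.2,0,0,0,0,0,0.3,0,0,0,0,0,0.36,0,0,0,0,0,0.36,0,0,0],
)

```text
time: 23.57
tool_pos: [437.5, -228.6, 107.8]
tool_rot: [-1.763, -2.593, 0.003]
wrist_force: [-1.2, 1.1, -0.4]
width: 78.1
grasp_force: 0.0
```

```bash
python3 - <<'E'
from h import *
p,M,o=tool();print(o["time"],p)
plan([439.8,-228.5,38],21.7)
E
```

```text
23.5667 [ 437.46767704 -228.59455046  107.78617342]
[-0.004, 0.01, 0.279] [-0.0015, -0.0012, -0.0007]
```

>>> arm_command(
  commands=[0,0.005,0.08,0,0,0,0,0.005,0.16,0,0,0,0,0.005,0.24,0,0,0,0,0.005,0.285,0,0,0,0,0.005,0.285,0,0,0],
)

```text
time: 23.98
tool_pos: [439.8, -229.4, 38.3]
tool_rot: [-1.766, -2.595, 0.001]
wrist_force: [-0.7, 0.0, 0.3]
width: 78.6
grasp_force: 0.0
```

>>> arm_command(
  commands=[0,0,0,0,0,0,0,0,0,0,0,0,0,0,0,0,0,0,0,0,0,0,0,0,0,0,0,0,0,0],
  fingers=0,
  force=35,
)

```text
time: 24.4
tool_pos: [441.1, -230.7, 40.2]
tool_rot: [1.769, 2.595, 0.001]
wrist_force: [-0.3, 1.0, 3.6]
width: 49.5
grasp_force: 35.0
```

>>> arm_command(
  commands=[0,0,-0.1,0,0,0,0,0,-0.2,0,0,0,0,0,-0.35,0,0,0,0,0,-0.5,0,0,0,0,0,-0.6,0,0,0],
)

```text
time: 24.82
tool_pos: [440.7, -231.2, 192.0]
tool_rot: [1.769, 2.593, 0.001]
wrist_force: [1.2, 0.1, -2.7]
width: 49.8
grasp_force: 35.0
```

```bash
python3 slot.py 2 192
```

```text
24.8167 [ 440.66924051 -231.23276321  192.04220955] 49.78762093964725 34.986058473587036 [537.3664 145.0192]
[0.42, 0.303, 0.0] [0.0002, 0.0001, 0.0318]
[0.448, 0.26, 0.0] [0.0002, 0.0001, 0.0318]
[0.472, 0.214, 0.0] [0.0002, 0.0001, 0.0318]
```

>>> arm_command(
  commands=[0.42,0.303,0,0,0,0.032,0.42,0.303,0,0,0,0.032,0.42,0.303,0,0,0,0.032,0.42,0.303,0,0,0,0.032,0.42,0.303,0,0,0,0.032],
)

```text
time: 25.23
tool_pos: [472.8, -101.2, 189.0]
tool_rot: [-1.888, -2.509, -0.001]
wrist_force: [0.1, -0.7, -4.2]
width: 49.5
grasp_force: 35.0
```

>>> arm_command(
  commands=[0.448,0.26,0,0,0,0.032,0.448,0.26,0,0,0,0.032,0.448,0.26,0,0,0,0.032,0.448,0.26,0,0,0,0.032,0.448,0.26,0,0,0,0.032],
)

```text
time: 25.65
tool_pos: [505.0, 22.2, 188.9]
tool_rot: [-2.015, -2.41, 0.002]
wrist_force: [0.3, 0.5, -2.6]
width: 49.9
grasp_force: 35.0
```

>>> arm_command(
  commands=[0.472,0.214,0,0,0,0.032,0.472,0.214,0,0,0,0.032,0.472,0.214,0,0,0,0.032,0.472,0.214,0,0,0,0.032,0.472,0.214,0,0,0,0.032],
)

```text
time: 26.07
tool_pos: [537.4, 146.7, 188.7]
tool_rot: [2.136, 2.304, -0.002]
wrist_force: [1.3, -0.5, -2.4]
width: 49.9
grasp_force: 35.0
```

>>> arm_command(
  commands=[0,0,0,0,0,0,0,0,0,0,0,0,0,0,0,0,0,0],
)

```text
time: 26.32
tool_pos: [537.3, 143.0, 189.5]
tool_rot: [2.144, 2.296, -0.0]
wrist_force: [0.2, -0.9, -2.8]
width: 49.7
grasp_force: 35.0
```

```bash
python3 held.py 285 270; python3 slot.py 2 62
```

```text
26.3167 [537.3 143.  189.5] [(537.6, 145.2, 19.7, 12.0, 4.0), (537.5, 145.2, 23.1, 15.5, 4.0)]
(array([0.2397853 , 2.15241311]), 4.0)
26.3667 [537.26831355 143.55467058 189.55088757] 49.86449698643644 34.995800256729126 [537.3664 145.0192]
[0.006, 0.001, 0.51] [0.0, 0.0, -0.0013]
```

>>> arm_command(
  commands=[0.015,0.002,0,0,0,0,0.015,0.002,0.1,0,0,0,0.015,0.002,0.2,0,0,0,0.015,0.002,0.3,0,0,0,0.015,0.002,0.31,0,0,0],
)

```text
time: 26.78
tool_pos: [534.4, 148.7, 108.2]
tool_rot: [-2.138, -2.298, 0.01]
wrist_force: [-0.7, 0.3, -1.6]
width: 49.7
grasp_force: 35.0
```

>>> arm_command(
  commands=[0,0,0,0,0,0,0,0,0,0,0,0,0,0,0,0,0,0],
)

```text
time: 27.03
tool_pos: [538.9, 149.6, 113.5]
tool_rot: [2.139, 2.299, 0.004]
wrist_force: [1.0, 0.0, -2.5]
width: 49.6
grasp_force: 35.0
```

```bash
python3 slot.py 2 62
```

```text
27.0333 [538.85411444 149.64309366 113.49837412] 49.557446377296024 34.995871782302856 [537.3664 145.0192]
[-0.018, -0.008, 0.206] [0.0009, -0.0003, -0.0003]
```

>>> arm_command(
  commands=[-0.01,-0.004,0.05,0,0,0,-0.01,-0.004,0.1,0,0,0,-0.01,-0.004,0.15,0,0,0,-0.01,-0.004,0.2,0,0,0,-0.01,-0.004,0.2,0,0,0],
)

```text
time: 27.45
tool_pos: [534.4, 146.4, 58.7]
tool_rot: [-2.138, -2.299, 0.008]
wrist_force: [-1.2, -0.8, -2.9]
width: 49.6
grasp_force: 35.0
```

>>> arm_command(
  commands=[0,0,0.008,0,0,0,0,0,0.016,0,0,0,0,0,0.024,0,0,0,0,0,0.03,0,0,0,0,0,0.03,0,0,0],
)

```text
time: 27.87
tool_pos: [536.7, 147.0, 54.4]
tool_rot: [2.139, 2.301, 0.0]
wrist_force: [0.5, -0.2, -3.8]
width: 49.7
grasp_force: 35.0
```

>>> arm_command(
  commands=[0,0,0.004,0,0,0,0,0,0.008,0,0,0,0,0,0.012,0,0,0,0,0,0.012,0,0,0],
)

```text
time: 28.2
tool_pos: [537.0, 146.8, 52.5]
tool_rot: [-2.139, -2.3, -0.001]
wrist_force: [-3.2, -1.3, 8.0]
width: 49.7
grasp_force: 35.0
```

>>> arm_command(
  commands=[0,0,0,0,0,0,0,0,0,0,0,0,0,0,0,0,0,0,0,0,0,0,0,0],
  fingers=0.85,
)

```text
time: 28.53
tool_pos: [536.9, 147.1, 51.5]
tool_rot: [2.139, 2.301, 0.001]
wrist_force: [0.1, -0.1, 0.7]
width: 74.4
grasp_force: 0.0
```

>>> arm_command(
  commands=[0,0,-0.1,0,0,0,0,0,-0.2,0,0,0,0,0,-0.35,0,0,0,0,0,-0.5,0,0,0,0,0,-0.6,0,0,0],
)

```text
time: 28.95
tool_pos: [537.9, 146.8, 204.5]
tool_rot: [2.139, 2.299, 0.005]
wrist_force: [1.4, 0.7, 1.3]
width: 78.0
grasp_force: 0.0
```

>>> arm_command(
  commands=[-0.538,0.045,-0.13,0,0,0,-0.538,0.045,-0.13,0,0,0,-0.538,0.045,-0.13,0,0,0,-0.538,0.045,-0.13,0,0,0,-0.538,0.045,-0.13,0,0,0],
)

```text
time: 29.37
tool_pos: [558.6, 8.5, 235.4]
tool_rot: [2.146, 2.29, 0.002]
wrist_force: [-0.1, -0.6, -0.4]
width: 77.9
grasp_force: 0.0
```

>>> arm_command(
  commands=[-0.538,0.045,-0.13,0,0,0,-0.538,0.045,-0.13,0,0,0,-0.538,0.045,-0.13,0,0,0,-0.538,0.045,-0.13,0,0,0,-0.538,0.045,-0.13,0,0,0],
)

```text
time: 29.78
tool_pos: [578.9, -123.4, 267.0]
tool_rot: [2.144, 2.293, -0.0]
wrist_force: [0.2, 0.3, -0.7]
width: 78.3
grasp_force: 0.0
```

>>> arm_command(
  commands=[-0.538,0.045,-0.13,0,0,0,-0.538,0.045,-0.13,0,0,0,-0.538,0.045,-0.13,0,0,0,-0.538,0.045,-0.13,0,0,0,-0.538,0.045,-0.13,0,0,0],
)

```text
time: 30.2
tool_pos: [599.6, -255.2, 298.6]
tool_rot: [2.143, 2.296, -0.002]
wrist_force: [-1.1, 0.0, 0.4]
width: 78.1
grasp_force: 0.0
```

>>> arm_command(
  commands=[0,0,0,0,0,0,0,0,0,0,0,0,0,0,0,0,0,0],
)

```text
time: 30.45
tool_pos: [600.2, -249.6, 297.9]
tool_rot: [-2.133, -2.303, -0.001]
wrist_force: [-0.6, 0.5, 0.4]
width: 78.0
grasp_force: 0.0
```

```bash
python3 find.py
```

```text
30.45 [ 600.2 -249.6  297.9]
(218, 5) 143 [154. 142. 125.] (504.7, -60.2, 92.3, 44.8, 4.4) (504.8, -60.2, 92.4, 44.8, 4.4)
(324, 6) 108 [161.  149.  129.5] (631.2, -51.0, 90.8, 45.8, 4.4) (631.5, -51.0, 91.3, 45.8, 4.4)
(468, 2) 73 [126. 119. 102.] (796.7, -18.4, 15.2, 5.9, 4.4) (812.4, -35.0, 71.6, 41.5, 4.4)
(485, 3) 92 [132. 123. 106.] (816.7, -17.7, 15.4, 7.6, 4.4) (822.9, -34.7, 91.7, 42.6, 4.4)
(502, 3) 106 [132.  123.  107.5] (837.1, -16.9, 15.6, 9.1, 4.4) (827.7, -34.4, 61.4, 42.6, 4.4)
(520, 4) 128 [135. 126. 109.] (857.2, -15.7, 15.3, 10.9, 0.5) (845.5, -33.5, 53.8, 43.6, 4.4)
(537, 5) 140 [132. 123. 108.] (877.4, -15.0, 15.5, 12.5, 0.8) (867.1, -32.4, 56.0, 44.7, 4.4)
(436, 8) 91 [178. 164. 143.] (745.3, -43.4, 56.4, 48.0, 4.4) (746.1, -43.3, 58.3, 48.0, 4.4)
(252, 23) 304 [152. 131. 111.] (545.1, -67.0, 92.5, 64.5, 4.4) (545.1, -67.0, 92.5, 64.5, 4.4)
(465, 18) 234 [127. 120. 106.] (796.6, -35.6, 18.5, 15.2, -89.8) (812.6, -43.7, 73.2, 58.9, 4.4)
(481, 20) 227 [134.  126.  109.5] (816.8, -35.6, 18.6, 15.3, -89.9) (821.8, -44.1, 91.2, 61.1, 4.4)
(498, 22) 222 [136. 127. 11
[... 2246 characters left out ...]
2. 150.] (785.2, -284.6, 112.4, 70.0, -84.1) (794.1, -283.9, 112.7, 88.1, -84.3)
(71, 238) 45 [180. 166. 145.] (300.8, -350.9, 120.2, 107.5, 85.5) (300.7, -351.0, 121.0, 107.7, 85.5)
(422, 247) 127 [183. 169. 147.] (784.3, -326.8, 118.0, 79.8, -84.6) (793.5, -326.1, 118.8, 97.7, -84.3)
(397, 262) 120 [179. 165. 144.] (771.0, -351.4, 120.0, 114.0, -85.6) (772.0, -352.0, 133.9, 107.9, -78.1)
(60, 263) 74 [177. 163. 142.] (283.5, -378.7, 115.2, 106.1, 85.0) (278.7, -391.3, 141.0, 113.4, 85.0)
(95, 279) 70 [247.  144.  160.5] (331.3, -411.9, 21.5, 13.0, 71.7) (332.2, -409.9, 50.0, 35.6, 71.2)
(308, 286) 47 [180. 166. 145.] (646.7, -400.2, 125.8, 117.4, -85.5) (646.7, -400.2, 125.8, 117.4, -85.5)
```

View pics/find.png

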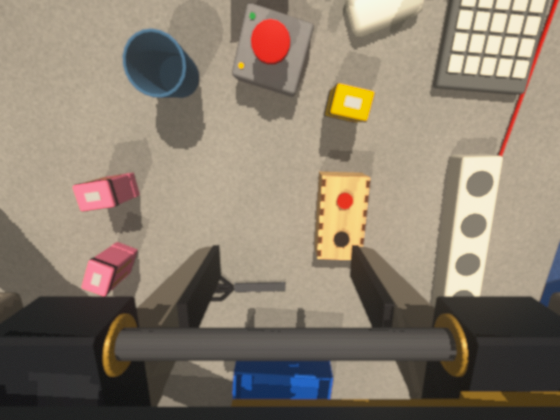

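Yellow's label is at (352,102), clear of the starter (its red head is at (271,41)) and of the game box at (344,217).

```bash
python3 - <<'E'
from h import *
c=cam("wrist")
print(plane(c,[(295,95),(313,28),(344,173)],45).round())
a=cv2.cvtColor(c["img"],cv2.COLOR_RGB2HSV).astype(int);m=(((a[...,0]<6)|(a[...,0]>174))&(a[...,1]>200)&(a[...,2]>130)).astype(np.uint8);m[80:]=0;m[:,:230]=0;m[:,320:]=0
q=max(cv2.findContours(m,0,1)[0],key=cv2.contourArea);w=plane(c,q[:,0,:],86).astype(np.float32);print(cv2.minEnclosingCircle(w),cv2.fitEllipse(w))
s=plan([677,-137,200],-7.7,maxa=36); plan([677,-137,110],-7.7,start=s)
E
```

```text
[[ 605. -132.]
 [ 621.  -49.]
 [ 685. -232.]]
((569.58935546875, -78.3348617553711), 22.335956573486328) ((569.4241943359375, -78.3480224609375), (42.813507080078125, 43.775596618652344), 15.771875381469727)
[0.429, 0.341, 0.394] [-0.0001, -0.0004, 0.0669]
[-0.0, 0.0, 0.36] [-0.0, -0.0, 0.0]
```

>>> arm_command(
  commands=[0.429,0.341,0.08,0,0,0.067,0.429,0.341,0.16,0,0,0.067,0.429,0.341,0.24,0,0,0.067,0.429,0.341,0.32,0,0,0.067,0.429,0.341,0.394,0,0,0.067],
  fingers=0.75,
)

```text
time: 30.97
tool_pos: [678.8, -130.3, 195.8]
tool_rot: [-2.354, -2.073, -0.001]
wrist_force: [0.0, 0.3, -1.6]
width: 68.8
grasp_force: 0.0
```

>>> arm_command(
  commands=[0,0,0.09,0,0,0,0,0,0.2,0,0,0,0,0,0.3,0,0,0,0,0,0.36,0,0,0,0,0,0.36,0,0,0],
)

```text
time: 31.38
tool_pos: [674.7, -137.9, 106.6]
tool_rot: [-2.364, -2.061, 0.006]
wrist_force: [-0.6, 0.2, 0.6]
width: 68.9
grasp_force: 0.0
```

>>> arm_command(
  commands=[0,0,0,0,0,0,0,0,0,0,0,0,0,0,0,0,0,0],
)

```text
time: 31.63
tool_pos: [678.1, -140.2, 112.4]
tool_rot: [2.367, 2.062, 0.003]
wrist_force: [0.6, -0.3, 0.8]
width: 69.0
grasp_force: 0.0
```

```bash
python3 - <<'E'
from h import *
p,M,o=tool();print(o["time"],p)
plan([677,-137,38],-7.7)
E
```

```text
31.6333 [ 678.05715947 -140.24653828  112.37224098]
[0.012, -0.007, 0.297] [0.001, -0.0, -0.0011]
```

>>> arm_command(
  commands=[0.012,-0.004,0.08,0,0,0,0.012,-0.004,0.16,0,0,0,0.012,-0.004,0.24,0,0,0,0.012,-0.004,0.29,0,0,0,0.012,-0.004,0.29,0,0,0],
)

```text
time: 32.05
tool_pos: [675.1, -136.3, 36.1]
tool_rot: [-2.367, -2.062, 0.003]
wrist_force: [-0.8, 0.3, 0.3]
width: 68.9
grasp_force: 0.0
```

>>> arm_command(
  commands=[0,0,0,0,0,0,0,0,0,0,0,0,0,0,0,0,0,0,0,0,0,0,0,0,0,0,0,0,0,0],
  fingers=0,
  force=35,
)

```text
time: 32.47
tool_pos: [677.1, -137.2, 39.4]
tool_rot: [2.368, 2.062, 0.002]
wrist_force: [-1.3, 0.7, 6.2]
width: 49.4
grasp_force: 35.0
```

>>> arm_command(
  commands=[0,0,-0.1,0,0,0,0,0,-0.2,0,0,0,0,0,-0.35,0,0,0,0,0,-0.5,0,0,0,0,0,-0.6,0,0,0],
)

```text
time: 32.88
tool_pos: [677.0, -137.2, 191.0]
tool_rot: [2.368, 2.061, 0.003]
wrist_force: [1.4, -0.6, -2.5]
width: 49.6
grasp_force: 35.0
```

```bash
sed -i 's/22+41\*i/24+41*i/' slot.py; python3 slot.py 3 192
```

```text
32.8833 [ 676.9680001  -137.21998154  191.00694267] 49.5654895453811 34.96150195598602 [534.2102 187.9031]
[0.403, -0.248, -0.002] [0.0003, 0.0, -0.0224]
[0.42, -0.219, -0.002] [0.0003, 0.0, -0.0224]
[0.434, -0.189, -0.002] [0.0003, 0.0, -0.0224]
```

>>> arm_command(
  commands=[0.403,-0.248,0,0,0,-0.022,0.403,-0.248,0,0,0,-0.022,0.403,-0.248,0,0,0,-0.022,0.403,-0.248,0,0,0,-0.022,0.403,-0.248,0,0,0,-0.022],
)

```text
time: 33.3
tool_pos: [627.9, -24.7, 187.3]
tool_rot: [-2.289, -2.148, -0.001]
wrist_force: [-0.3, -0.7, -3.4]
width: 49.4
grasp_force: 35.0
```

>>> arm_command(
  commands=[0.42,-0.219,0,0,0,-0.022,0.42,-0.219,0,0,0,-0.022,0.42,-0.219,0,0,0,-0.022,0.42,-0.219,0,0,0,-0.022,0.42,-0.219,0,0,0,-0.022],
)

```text
time: 33.72
tool_pos: [581.0, 81.4, 187.6]
tool_rot: [-2.217, -2.225, 0.0]
wrist_force: [0.5, -1.5, -3.5]
width: 49.7
grasp_force: 35.0
```

>>> arm_command(
  commands=[0.445,-0.189,0,0,0,-0.022,0.445,-0.189,0,0,0,-0.022,0.445,-0.189,0,0,0,-0.022,0.445,-0.189,0,0,0,-0.022,0.445,-0.189,0,0,0,-0.022],
)

```text
time: 34.13
tool_pos: [534.3, 191.6, 187.7]
tool_rot: [2.14, 2.299, -0.0]
wrist_force: [0.6, -1.1, -3.3]
width: 49.7
grasp_force: 35.0
```

>>> arm_command(
  commands=[0,0,0,0,0,0,0,0,0,0,0,0,0,0,0,0,0,0],
)

```text
time: 34.38
tool_pos: [535.1, 188.7, 188.0]
tool_rot: [2.147, 2.292, -0.0]
wrist_force: [0.2, 0.3, -3.0]
width: 49.7
grasp_force: 35.0
```

```bash
python3 held.py 285 270; python3 slot.py 3 62
```

```text
34.3833 [535.1 188.7 188. ] [(535.6, 188.0, 19.8, 11.8, 3.7), (535.6, 188.0, 21.1, 13.2, 3.8)]
(array([ 0.49599785, -0.67863451]), 3.8)
34.4333 [534.88376521 189.15527568 187.95195944] 49.80258415636278 34.99436616897583 [534.2102 187.9031]
[-0.005, -0.003, 0.504] [0.0001, 0.0002, -0.0023]
```

>>> arm_command(
  commands=[0.014,-0.003,0,0,0,-0.002,0.014,-0.003,0.1,0,0,-0.002,0.014,-0.003,0.2,0,0,-0.002,0.014,-0.003,0.3,0,0,-0.002,0.014,-0.003,0.31,0,0,-0.002],
)

```text
time: 34.85
tool_pos: [530.1, 193.7, 106.5]
tool_rot: [-2.134, -2.302, 0.011]
wrist_force: [-1.5, 0.3, -3.4]
width: 49.6
grasp_force: 35.0
```

>>> arm_command(
  commands=[0,0,0,0,0,0,0,0,0,0,0,0,0,0,0,0,0,0],
)

```text
time: 35.1
tool_pos: [534.4, 194.9, 112.0]
tool_rot: [2.135, 2.303, 0.004]
wrist_force: [0.5, 0.4, -3.4]
width: 49.7
grasp_force: 35.0
```

```bash
python3 slot.py 3 62;python3 - <<'E'
from h import *
c=cam("wrist");save(c,"w5.png")
E
```

```text
35.1 [534.44189213 194.93954819 112.01141975] 49.726696131252424 34.99444305896759 [534.2102 187.9031]
[-0.028, -0.004, 0.2] [0.0009, -0.0003, 0.0007]
```

View pics/w5.png

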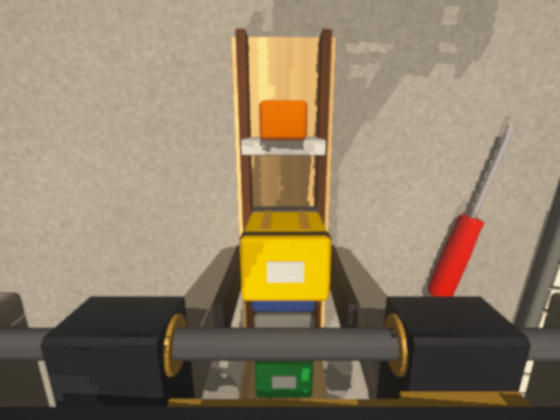

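Yellow is held in line, with its label at (285,271). Blue, grey and green are behind it in a row, and the stop plate is well ahead at (283,147).

>>> arm_command(
  commands=[-0.008,-0.002,0.05,0,0,0,-0.008,-0.002,0.1,0,0,0,-0.008,-0.002,0.15,0,0,0,-0.008,-0.002,0.195,0,0,0,-0.008,-0.002,0.195,0,0,0],
)

```text
time: 35.57
tool_pos: [530.5, 191.9, 58.5]
tool_rot: [-2.135, -2.303, 0.008]
wrist_force: [-0.6, 0.8, -3.7]
width: 49.8
grasp_force: 35.0
```

>>> arm_command(
  commands=[0,0,0.008,0,0,0,0,0,0.016,0,0,0,0,0,0.024,0,0,0,0,0,0.03,0,0,0,0,0,0.03,0,0,0],
)

```text
time: 35.98
tool_pos: [532.7, 192.7, 54.1]
tool_rot: [-2.136, -2.304, -0.0]
wrist_force: [-1.1, -0.2, -3.3]
width: 49.9
grasp_force: 35.0
```

>>> arm_command(
  commands=[0,0,0.004,0,0,0,0,0,0.008,0,0,0,0,0,0.01,0,0,0,0,0,0.01,0,0,0],
)

```text
time: 36.32
tool_pos: [532.8, 192.7, 51.9]
tool_rot: [-2.136, -2.304, -0.001]
wrist_force: [-0.9, 0.2, -1.1]
width: 49.8
grasp_force: 35.0
```

>>> arm_command(
  commands=[0,0,0.004,0,0,0,0,0,0.004,0,0,0],
)

```text
time: 36.48
tool_pos: [532.9, 192.6, 51.7]
tool_rot: [-2.136, -2.303, -0.001]
wrist_force: [-3.3, -1.3, 7.9]
width: 49.6
grasp_force: 35.0
```

>>> arm_command(
  commands=[0,0,0,0,0,0,0,0,0,0,0,0,0,0,0,0,0,0,0,0,0,0,0,0],
  fingers=0.85,
)

```text
time: 36.82
tool_pos: [532.9, 192.8, 50.7]
tool_rot: [2.136, 2.304, 0.001]
wrist_force: [-0.2, 1.0, -0.2]
width: 74.4
grasp_force: 0.0
```

>>> arm_command(
  commands=[0,0,-0.1,0,0,0,0,0,-0.2,0,0,0,0,0,-0.35,0,0,0,0,0,-0.5,0,0,0,0,0,-0.6,0,0,0],
)

```text
time: 37.23
tool_pos: [533.9, 192.6, 203.8]
tool_rot: [2.136, 2.302, 0.005]
wrist_force: [0.7, 0.1, 0.0]
width: 78.6
grasp_force: 0.0
```

>>> arm_command(
  commands=[0,0,0,0,0,0,0,0,0,0,0,0,0,0,0,0,0,0],
)

```text
time: 37.48
tool_pos: [532.0, 192.8, 199.8]
tool_rot: [-2.135, -2.304, 0.001]
wrist_force: [-1.8, -0.3, 0.1]
width: 77.9
grasp_force: 0.0
```

```bash
cat > grip.py <<'E'
from h import *
c=cam("wrist");a=cv2.cvtColor(c["img"],cv2.COLOR_RGB2HSV).astype(int)
m=((a[...,0]<14)&(a[...,1]>190)&(a[...,2]>205)).astype(np.uint8);m[300:]=0;m[:,:200]=0;m[:,370:]=0
q=max(cv2.findContours(m,0,1)[0],key=cv2.contourArea);x,y,w,h=cv2.boundingRect(q);print(x,y,w,h)
b=plane(c,[(x+w/2,y+h/2),(x+w/2,y+h)],108);print(b.round(1),tool()[0].round(1))
E
python3 grip.py
```

```text
271 109 16 22
[[520.8 273.6]
 [521.4 264.2]] [531.7 192.6 199.3]
```

```bash
python3 - <<'E'
from h import *
s=plan([527.5,277.5,180],4.2);plan([527.5,277.5,66],4.2,start=s)
E
```

```text
[0.34, 0.009, 0.077] [-0.0006, 0.0002, 0.0009]
[0.0, 0.0, 0.456] [-0.0, 0.0, -0.0]
```

>>> arm_command(
  commands=[0.34,0.008,0.077,0,0,0,0.34,0.008,0.077,0,0,0,0.34,0.008,0.077,0,0,0,0.34,0.008,0.077,0,0,0,0.34,0.008,0.077,0,0,0],
  fingers=0.85,
)

```text
time: 37.95
tool_pos: [527.6, 276.6, 179.9]
tool_rot: [2.135, 2.304, -0.005]
wrist_force: [0.1, -0.8, -0.3]
width: 78.1
grasp_force: 0.0
```

>>> arm_command(
  commands=[0,0,0.1,0,0,0,0,0,0.2,0,0,0,0,0,0.3,0,0,0,0,0,0.4,0,0,0,0,0,0.456,0,0,0],
)

```text
time: 38.37
tool_pos: [527.3, 274.7, 64.9]
tool_rot: [-2.139, -2.301, 0.006]
wrist_force: [-1.0, -0.9, -0.5]
width: 77.8
grasp_force: 0.0
```

>>> arm_command(
  commands=[0,0,0,0,0,0,0,0,0,0,0,0,0,0,0,0,0,0,0,0,0,0,0,0,0,0,0,0,0,0],
  fingers=0,
  force=35,
)

```text
time: 38.78
tool_pos: [529.2, 278.0, 68.8]
tool_rot: [2.136, 2.304, 0.004]
wrist_force: [-0.2, -0.8, 0.1]
width: 46.8
grasp_force: 0.0
```

>>> arm_command(
  commands=[0,0,0,0,0,0,0,0,0,0,0,0,0,0,0,0,0,0,0,0,0,0,0,0,0,0,0,0,0,0],
)

```text
time: 39.2
tool_pos: [526.8, 277.8, 67.7]
tool_rot: [-2.134, -2.302, 0.003]
wrist_force: [-4.1, -0.6, 5.2]
width: 29.8
grasp_force: 35.0
```

>>> arm_command(
  commands=[-0.03,0,0,0,0,0,-0.07,0,0,0,0,0,-0.11,0,0,0,0,0,-0.15,0,0,0,0,0,-0.18,0,0,0,0,0],
)

```text
time: 39.62
tool_pos: [530.0, 234.1, 67.7]
tool_rot: [-2.132, -2.302, 0.0]
wrist_force: [-4.1, 3.1, 3.3]
width: 29.5
grasp_force: 35.0
```

>>> arm_command(
  commands=[-0.01,0,0,0,0,0,-0.02,0,0,0,0,0,-0.03,0,0,0,0,0,-0.04,0,0,0,0,0,-0.04,0,0,0,0,0],
)

```text
time: 40.03
tool_pos: [530.6, 226.0, 67.7]
tool_rot: [-2.13, -2.302, -0.002]
wrist_force: [-4.3, 5.8, 3.3]
width: 29.6
grasp_force: 35.0
```

>>> arm_command(
  commands=[-0.006,0,0,0,0,0,-0.012,0,0,0,0,0,-0.018,0,0,0,0,0,-0.024,0,0,0,0,0,-0.024,0,0,0,0,0],
)

```text
time: 40.45
tool_pos: [531.0, 220.8, 67.7]
tool_rot: [-2.13, -2.302, -0.002]
wrist_force: [-4.1, 7.1, 4.7]
width: 29.5
grasp_force: 35.0
```

>>> arm_command(
  commands=[-0.004,0,0,0,0,0,-0.008,0,0,0,0,0,-0.012,0,0,0,0,0,-0.012,0,0,0,0,0],
)

```text
time: 40.78
tool_pos: [531.1, 218.7, 67.7]
tool_rot: [-2.128, -2.302, -0.003]
wrist_force: [-4.5, 8.6, 3.3]
width: 29.8
grasp_force: 35.0
```

>>> arm_command(
  commands=[-0.004,0,0,0,0,0,-0.008,0,0,0,0,0,-0.008,0,0,0,0,0],
)

```text
time: 41.03
tool_pos: [531.3, 217.2, 67.7]
tool_rot: [-2.128, -2.302, -0.004]
wrist_force: [-5.0, 10.2, 2.9]
width: 30.1
grasp_force: 35.0
```

>>> arm_command(
  commands=[-0.004,0,0,0,0,0,-0.008,0,0,0,0,0,-0.008,0,0,0,0,0],
)

```text
time: 41.28
tool_pos: [531.3, 217.2, 67.7]
tool_rot: [-2.126, -2.302, -0.007]
wrist_force: [-4.8, 13.4, 2.3]
width: 29.7
grasp_force: 35.0
```

>>> arm_command(
  commands=[-0.006,0,0,0,0,0,-0.012,0,0,0,0,0,-0.012,0,0,0,0,0],
)

```text
time: 41.53
tool_pos: [531.3, 217.1, 67.7]
tool_rot: [-2.123, -2.302, -0.01]
wrist_force: [-4.0, 20.2, -0.1]
width: 29.9
grasp_force: 35.0
```

>>> arm_command(
  commands=[-0.006,0,0,0,0,0,-0.01,0,0,0,0,0,-0.01,0,0,0,0,0],
)

```text
time: 41.78
tool_pos: [531.3, 217.1, 67.7]
tool_rot: [-2.12, -2.303, -0.013]
wrist_force: [-4.2, 23.6, -1.7]
width: 29.6
grasp_force: 35.1
```

>>> arm_command(
  commands=[0.012,0,0,0,0,0,0.024,0,0,0,0,0,0.024,0,0,0,0,0],
)

```text
time: 42.03
tool_pos: [531.3, 217.0, 67.7]
tool_rot: [-2.126, -2.303, -0.005]
wrist_force: [-3.9, 11.3, 2.1]
width: 29.3
grasp_force: 35.0
```

>>> arm_command(
  commands=[0,0,0,0,0,0,0,0,0,0,0,0,0,0,0,0,0,0,0,0,0,0,0,0,0,0,0,0,0,0],
  fingers=0.8,
)

```text
time: 42.45
tool_pos: [535.9, 213.2, 68.5]
tool_rot: [2.134, 2.303, 0.011]
wrist_force: [3.9, 5.3, 0.3]
width: 60.7
grasp_force: 2.9
```

>>> arm_command(
  commands=[0,0,-0.1,0,0,0,0,0,-0.2,0,0,0,0,0,-0.35,0,0,0,0,0,-0.5,0,0,0,0,0,-0.6,0,0,0],
)

```text
time: 42.87
tool_pos: [534.7, 209.3, 220.7]
tool_rot: [2.136, 2.301, 0.004]
wrist_force: [1.1, 0.9, -0.1]
width: 73.2
grasp_force: 0.0
```

>>> arm_command(
  commands=[-0.55,0,-0.05,0,0,0,-0.55,0,-0.05,0,0,0,-0.55,0,-0.05,0,0,0,-0.55,0,-0.05,0,0,0,-0.55,0,-0.05,0,0,0],
)

```text
time: 43.28
tool_pos: [544.3, 67.4, 230.9]
tool_rot: [2.145, 2.293, 0.002]
wrist_force: [-0.0, 0.0, 0.1]
width: 73.6
grasp_force: 0.0
```

>>> arm_command(
  commands=[0,0,0,0,0,0,0,0,0,0,0,0,0,0,0,0,0,0],
)

```text
time: 43.53
tool_pos: [543.5, 74.9, 229.4]
tool_rot: [-2.132, -2.307, 0.001]
wrist_force: [-0.5, 0.3, 0.3]
width: 73.6
grasp_force: 0.0
```

```bash
python3 - <<'E'
from h import *
p,M,o=tool();print(o["time"],p)
c=cam("wrist");save(c,"w6.png")
E
```

```text
43.5333 [543.53151529  74.92615055 229.41054032]
```

View pics/w6.png

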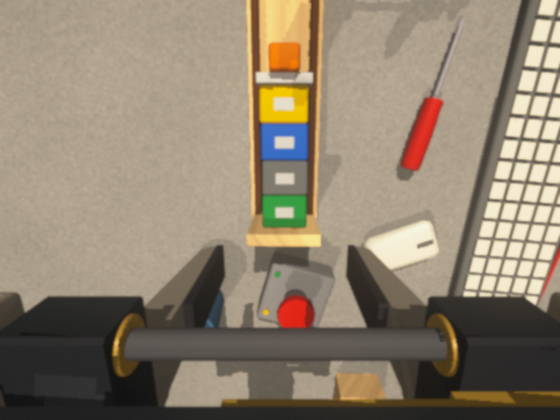

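The picture shows the four packs standing in a tight row between the wall (284,237) and the stop plate (284,77). The red plunger head is at (295,313).

```bash
cat > row.py <<'E'
from h import *
from packs import pose
c=cam("wrist")
P=np.array([pose(c,s,92)[0][:2] for s in((284,212),(285,179),(285,142),(284,103))]);W=np.array([545,41.3]);u=np.array([-0.0734,.9973])
print(((P-W)@u).round(1),((P-W)@np.array([u[1],-u[0]])).round(1))
print([pose(c,s,92)[0][4] for s in((284,212),(285,179),(285,142),(284,103))])
E
python3 row.py; python3 - <<'E'
from h import *
plan([569.5,-78.3,115],4.2)
E
```

```text
[ 17.3  55.6  93.8 132. ] [ 0.1  0.5 -0.2 -0.9]
[4.5, 4.5, 4.5, 4.5]
[-0.309, 0.028, 0.229] [-0.0001, 0.0, 0.0008]
[-0.309, 0.029, 0.229] [-0.0001, 0.0, 0.0008]
```

>>> arm_command(
  commands=[-0.309,0.028,0,0,0,0,-0.309,0.028,0,0,0,0,-0.309,0.028,0,0,0,0],
  fingers=0,
  force=20,
)

```text
time: 43.88
tool_pos: [557.0, -10.5, 230.5]
tool_rot: [2.142, 2.293, -0.003]
wrist_force: [0.0, -0.4, -0.0]
width: 55.8
grasp_force: 0.0
```

>>> arm_command(
  commands=[-0.309,0.028,0,0,0,0,-0.309,0.028,0.1,0,0,0,-0.309,0.028,0.2,0,0,0,-0.309,0.028,0.3,0,0,0,-0.309,0.028,0.42,0,0,0],
)

```text
time: 44.3
tool_pos: [570.2, -80.0, 124.2]
tool_rot: [2.136, 2.302, 0.002]
wrist_force: [0.5, 0.5, -1.6]
width: 22.3
grasp_force: 0.0
```

>>> arm_command(
  commands=[0,0,0,0,0,0,0,0,0,0,0,0,0,0,0,0,0,0,0,0,0,0,0,0,0,0,0,0,0,0],
)

```text
time: 44.72
tool_pos: [570.6, -79.7, 126.6]
tool_rot: [2.134, 2.303, 0.004]
wrist_force: [0.4, 1.0, -0.8]
width: 0.7
grasp_force: 0.0
```

>>> arm_command(
  commands=[0,0.0,0.05,0,0,0,0,0,0.1,0,0,0,0,0,0.14,0,0,0,0,0,0.14,0,0,0],
)

```text
time: 45.05
tool_pos: [567.5, -79.3, 87.1]
tool_rot: [-2.133, -2.302, 0.005]
wrist_force: [-0.1, 0.2, 0.7]
width: 0.5
grasp_force: 0.0
```

>>> arm_command(
  commands=[0,0,0.02,0,0,0,0,0,0.04,0,0,0,0,0,0.06,0,0,0,0,0,0.06,0,0,0],
)

```text
time: 45.38
tool_pos: [568.8, -79.8, 73.9]
tool_rot: [-2.135, -2.303, 0.001]
wrist_force: [-0.4, -0.9, -1.1]
width: 0.7
grasp_force: 0.0
```

>>> arm_command(
  commands=[0,0,0.01,0,0,0,0,0,0.02,0,0,0,0,0,0.03,0,0,0,0,0,0.03,0,0,0],
)

```text
time: 45.72
tool_pos: [569.2, -79.8, 67.0]
tool_rot: [-2.135, -2.304, 0.0]
wrist_force: [0.0, -0.6, -0.3]
width: 0.4
grasp_force: 0.0
```

No contact at 67 mm, which is below the plunger's up height, so I'll look.

```bash
python3 - <<'E'
from h import *
p,M,o=tool();print(o["time"],p,o["wrist_force"],o["torque"],o["width"])
c=cam("scene");print(proj(c,[[569.5,-78.3,86],p,[569.5,-78.3,0]]).round())
a=c["img"][180:300,190:350];b=cam("wrist")["img"][180:320,190:390]
A=cv2.resize(a,(760,570),interpolation=cv2.INTER_CUBIC)[:570];B=cv2.resize(b,(400,280))
im=np.zeros((600,800,3),np.uint8);im[:300,:400]=cv2.resize(a,(400,300),interpolation=cv2.INTER_CUBIC);im[:280,400:]=B
im[300:600,:400]=cv2.resize(c["img"],(400,300));cv2.imwrite("pics/plg.png",im[...,::-1])
E
```

```text
45.7167 [569.17141581 -79.76668116  66.96155475] [ 0.01108061 -0.58633771 -0.34869316] [-0.09364685  0.08524788 -0.00363744] 0.4487880449386457
[[254. 231.]
 [253. 237.]
 [254. 255.]]
```

View pics/plg.png

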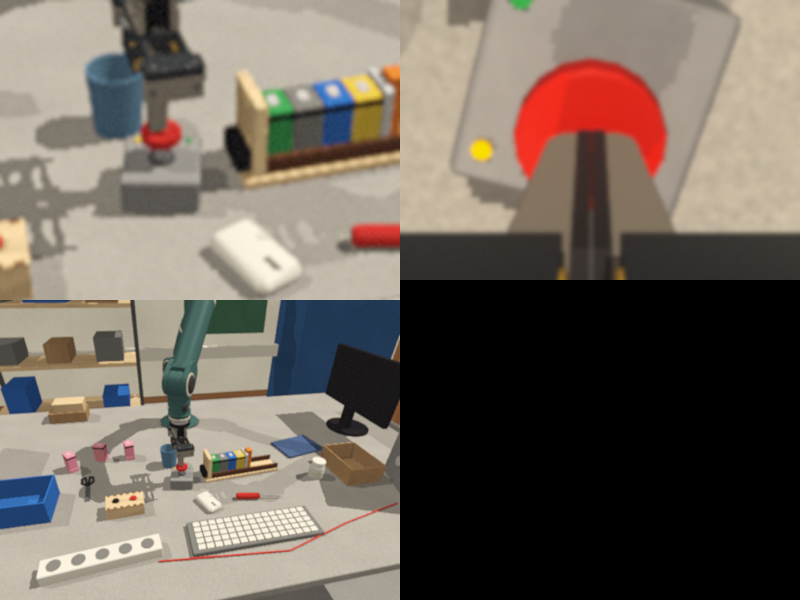

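The picture shows the shut fingertips over the middle of the red head: scene crop (161,125), wrist crop (590,135). The rack row still stands snug. I need to know whether the head has gone down, so I'll compare its bottom edge with the first scene picture.

```bash
cat > red.py <<'E'
from h import *
def edge(im):
    a=cv2.cvtColor(cv2.resize(im[215:260,230:280],None,fx=6,fy=6,interpolation=cv2.INTER_CUBIC),cv2.COLOR_RGB2HSV).astype(int)
    m=(((a[...,0]<8)|(a[...,0]>172))&(a[...,1]>170)&(a[...,2]>70));y,x=np.where(m)
    return round(215+y.min()/6,1),round(215+y.max()/6,1),round(230+x.min()/6,1),round(230+x.max()/6,1)
if __name__=="__main__":
    c=cam("scene");p,M,o=tool()
    print(edge(cv2.imread("pics/scene0.png")[...,::-1]),edge(c["img"]),o["time"],p.round(1),o["wrist_force"].round(1))
    print(proj(c,[[569.5,-78.3,z] for z in(86,72,64,50)]).round(1).tolist())
E
python3 red.py
```

```text
(np.float64(228.3), np.float64(239.2), np.float64(246.8), np.float64(261.7)) (np.float64(229.3), np.float64(239.2), np.float64(247.0), np.float64(261.7)) 45.8667 [569.5 -79.9  67.4] [0.3 0.  0.9]
[[253.5, 231.4], [253.6, 235.4], [253.7, 237.7], [253.8, 241.7]]
```

The head has not moved (bottom edge 239.2 px in both), so the fingertips are still above it. I'll go on down in small steps and watch the force.

>>> arm_command(
  commands=[0,0,0.006,0,0,0,0,0,0.012,0,0,0,0,0,0.012,0,0,0],
)

```text
time: 46.12
tool_pos: [569.2, -79.8, 64.1]
tool_rot: [-2.136, -2.304, 0.0]
wrist_force: [-0.3, 0.1, -0.7]
width: 0.4
grasp_force: 0.0
```

>>> arm_command(
  commands=[0,0,0.006,0,0,0,0,0,0.012,0,0,0,0,0,0.012,0,0,0],
)

```text
time: 46.37
tool_pos: [569.5, -79.9, 61.3]
tool_rot: [2.136, 2.304, 0.0]
wrist_force: [-0.8, 0.2, 2.8]
width: 0.4
grasp_force: 1.2
```

```bash
python3 red.py
```

```text
(np.float64(228.3), np.float64(239.2), np.float64(246.8), np.float64(261.7)) (np.float64(229.8), np.float64(239.7), np.float64(247.0), np.float64(261.7)) 46.4167 [569.5 -79.9  61.4] [0.2 0.3 2.7]
[[253.5, 231.4], [253.6, 235.4], [253.7, 237.7], [253.8, 241.7]]
```

Contact begins at TCP z of about 62, with the 2.8 N starting force. The full stop should be near 40.

>>> arm_command(
  commands=[0,0,0.016,0,0,0,0,0,0.032,0,0,0,0,0,0.048,0,0,0,0,0,0.064,0,0,0,0,0,0.064,0,0,0],
)

```text
time: 46.83
tool_pos: [569.8, -79.9, 45.2]
tool_rot: [2.136, 2.304, 0.001]
wrist_force: [-1.5, 1.1, 7.5]
width: 0.4
grasp_force: 4.4
```

>>> arm_command(
  commands=[0,0,0.006,0,0,0,0,0,0.012,0,0,0,0,0,0.012,0,0,0],
)

```text
time: 47.08
tool_pos: [569.8, -79.9, 42.7]
tool_rot: [2.136, 2.304, 0.001]
wrist_force: [-2.0, 0.9, 9.5]
width: 0.8
grasp_force: 5.0
```

>>> arm_command(
  commands=[0,0,0.004,0,0,0,0,0,0.008,0,0,0,0,0,0.008,0,0,0],
)

```text
time: 47.33
tool_pos: [569.8, -79.9, 41.0]
tool_rot: [2.136, 2.304, 0.002]
wrist_force: [-1.9, 0.8, 10.7]
width: 0.2
grasp_force: 5.3
```

>>> arm_command(
  commands=[0,0,0.004,0,0,0,0,0,0.008,0,0,0,0,0,0.008,0,0,0],
)

```text
time: 47.58
tool_pos: [569.9, -79.9, 40.7]
tool_rot: [-2.135, -2.303, -0.004]
wrist_force: [-7.5, 2.1, 26.8]
width: 0.5
grasp_force: 13.1
```

>>> arm_command(
  commands=[0,0,0.004,0,0,0,0,0,0.004,0,0,0],
)

```text
time: 47.75
tool_pos: [570.0, -79.9, 40.6]
tool_rot: [-2.135, -2.303, -0.005]
wrist_force: [-9.4, 3.1, 34.3]
width: 0.6
grasp_force: 17.1
```

On the stop, 27–34 N with the travel halted. I'll hold, then come up.

>>> arm_command(
  commands=[0,0,-0.002,0,0,0,0,0,-0.002,0,0,0,0,0,-0.002,0,0,0,0,0,-0.002,0,0,0,0,0,-0.002,0,0,0],
)

```text
time: 48.17
tool_pos: [569.9, -79.9, 40.7]
tool_rot: [-2.135, -2.303, -0.004]
wrist_force: [-9.2, 1.9, 29.7]
width: 0.6
grasp_force: 15.0
```

>>> arm_command(
  commands=[0,0,0,0,0,0,0,0,0,0,0,0,0,0,0,0,0,0,0,0,0,0,0,0,0,0,0,0,0,0],
)

```text
time: 48.58
tool_pos: [569.9, -79.9, 40.7]
tool_rot: [-2.136, -2.303, -0.004]
wrist_force: [-9.1, 2.4, 29.9]
width: 0.6
grasp_force: 15.0
```

>>> arm_command(
  commands=[0,0,0,0,0,0,0,0,0,0,0,0,0,0,0,0,0,0,0,0,0,0,0,0,0,0,0,0,0,0],
)

```text
time: 49.0
tool_pos: [569.9, -79.9, 40.7]
tool_rot: [-2.136, -2.303, -0.004]
wrist_force: [-8.5, 2.4, 29.3]
width: 0.8
grasp_force: 15.0
```

```bash
python3 red.py
```

```text
(np.float64(228.3), np.float64(239.2), np.float64(246.8), np.float64(261.7)) (np.float64(235.5), np.float64(245.8), np.float64(247.2), np.float64(261.7)) 49.05 [569.9 -79.9  40.7] [-8.3  1.6 30. ]
[[253.5, 231.4], [253.6, 235.4], [253.7, 237.7], [253.8, 241.7]]
```

>>> arm_command(
  commands=[0,0,-0.04,0,0,0,0,0,-0.08,0,0,0,0,0,-0.14,0,0,0,0,0,-0.24,0,0,0,0,0,-0.38,0,0,0],
)

```text
time: 49.47
tool_pos: [567.4, -79.4, 131.3]
tool_rot: [-2.133, -2.301, 0.006]
wrist_force: [0.6, 0.6, 0.3]
width: 0.5
grasp_force: 0.0
```

>>> arm_command(
  commands=[0,0,-0.12,0,0,0,0,0,-0.25,0,0,0,0,0,-0.4,0,0,0,0,0,-0.4,0,0,0,0,0,-0.4,0,0,0],
)

```text
time: 49.88
tool_pos: [570.6, -79.8, 234.3]
tool_rot: [2.134, 2.303, 0.005]
wrist_force: [-0.4, 0.2, -0.0]
width: 0.3
grasp_force: 0.0
```

>>> arm_command(
  commands=[0.3,0,0,0,0,0,0.6,0,0,0,0,0,0.6,0,0,0,0,0,0.6,0,0,0,0,0,0.6,0,0,0],
)

```text
validation failed for argument at $.co...
```

>>> arm_command(
  commands=[0,0,0,0,0,0,0,0,0,0,0,0,0,0,0,0,0,0],
)

```text
time: 50.13
tool_pos: [568.5, -79.7, 231.3]
tool_rot: [-2.135, -2.303, 0.003]
wrist_force: [0.1, 0.6, -0.0]
width: 0.1
grasp_force: 0.0
```

```bash
python3 red.py; python3 - <<'E'
from h import *
from packs import pose
c=cam("wrist")
W=np.array([545,41.3]);u=np.array([-0.0734,.9973])
for k in (17.3,55.6,93.8,132):
    s=proj(c,[*(W+u*k),92])[0];q=pose(c,s,92)[0];print(s.round(),(np.array(q[:2])-W)@u,q)
save(c,"w7.png")
E
```

```text
(np.float64(228.3), np.float64(239.2), np.float64(246.8), np.float64(261.7)) (np.float64(228.5), np.float64(239.2), np.float64(246.8), np.float64(261.7)) 50.1833 [568.7 -79.7 231.5] [-0.4 -0.  -0.2]
[[253.5, 231.4], [253.6, 235.4], [253.7, 237.7], [253.8, 241.7]]
[270.  59.] 18.0615 (543.5, 59.3, 19.7, 11.5, 4.3)
[270.  15.] 56.42690999999999 (541.2, 97.6, 20.1, 11.8, 4.3)Traceback (most recent call last):
  File "<stdin>", line 6, in <module>
  File "packs.py", line 7, in pose
    lo=a[s[1],s[0]].astype(float)
       ~^^^^^^^^^^^
IndexError: index -192 is out of bounds for axis 0 with size 36
```

The plunger went down by 6.6 px (22 mm) and is back up. One last check of the row before handing in.

>>> arm_command(
  commands=[0.15,0,0,0,0,0,0.3,0,0,0,0,0,0.45,0,0,0,0,0,0.6,0,0,0,0,0,0.6,0,0,0,0,0],
)

```text
time: 50.65
tool_pos: [557.0, 79.0, 231.5]
tool_rot: [-2.12, -2.314, -0.0]
wrist_force: [0.3, 0.6, -0.5]
width: 0.3
grasp_force: 0.0
```

>>> arm_command(
  commands=[0,0,0,0,0,0,0,0,0,0,0,0,0,0,0,0,0,0],
)

```text
time: 50.9
tool_pos: [558.1, 67.8, 232.8]
tool_rot: [2.139, 2.301, -0.001]
wrist_force: [0.5, 0.5, 0.5]
width: 0.3
grasp_force: 0.0
```

```bash
python3 - <<'E'
from h import *
from packs import pose
c=cam("wrist");save(c,"w8.png")
W=np.array([545,41.3]);u=np.array([-0.0734,.9973])
for k in (17.3,55.6,93.8,132):
    s=proj(c,[*(W+u*k),92])[0];q=pose(c,s,92)[0];print(s.round(),(np.array(q[:2])-W)@u,q)
E
```

```text
[271. 204.] 17.44844 (543.7, 58.7, 19.3, 11.4, 4.2)
[271. 170.] 55.514660000000006 (541.4, 96.7, 20.5, 12.0, 4.2)
[270. 134.] 93.86842 (537.9, 134.9, 19.4, 11.1, 4.2)
[270.  95.] 132.03740000000002 (534.2, 172.9, 19.5, 11.0, 4.2)
```

View pics/w8.png

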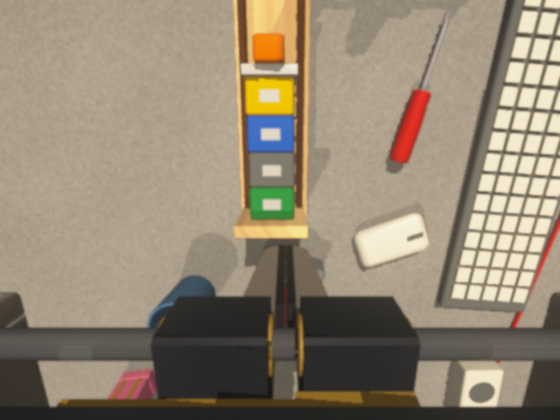

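The row is unchanged: labels at (271,204), (271,170), (270,134) and (270,95), 38 mm apart, with the plate tight against yellow at row 69. The arm touches nothing.

```bash
python3 -c "
from rig import arm
print(arm.close_job())"
```

```text
the job is handed in; nothing more can be done
None
```

The job is handed in: the four packs on the desk (green, grey, blue, yellow; no white pack seen) stand snug in the rack, and the plunger was pressed fully down, held for over a second and let back up.

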